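# Clamp a gauge block by its ends in the turnbuckle holder

## Task

Stand the tallest of the three loose gauge blocks on the narrow rest of the self-centring holder, its long side running from pad to pad. Then turn the turnbuckle sleeve by its pins so that both jaws draw in together, until both sprung pads are pressed in about half-way against the block's ends (neither bottomed), and swing the black clamp lever on the left rod lug from the front round to the left, a full quarter turn, to lock the thread. Leave the other two gauge blocks where they are.

Things in the scene. Friction and masses are not known exactly. Their poses are not given: they have to be found in the camera images.
- tall_block: the ground steel gauge block to be held: the tallest of three, 9 (its x) x 30 (its y) x 20 mm high (its z), about 42 g (all plain sizes in this list are mm), standing upright on the worktop. Origin: centre of its underside (within 0.5 mm)
- middle_block: another gauge block, 9 x 30 x 14 high, stays where it is. Origin: centre of its underside
- low_block: another gauge block, 9 x 30 x 10 high, stays where it is. Origin: centre of its underside
- holder: self-centring end clamp, fixed to the worktop: grey base plate 140 (x) x 270 mm (y), top at z = 16. Origin: centre of the underside; x to its back, y to its left along the rail, z up; the front (-x) faces the robot. At the back (x = 35) a rail carries a left (+y) and a right (-y) jaw carriage, uprights 30 wide (x), 16 thick, 118 high, the rest between them; at the front (x = -45) the turnbuckle
- rest_top (a point): centre of the top of the steel rest, (35, 0, 90) in the holder's frame, axes as the holder's. The top is level, 14 (x) x 20 (y), free on all sides, its blade 36 deep above a wider pedestal. The block stands here with its origin at this point and its y along the holder's y
- sleeve_axis (a point): middle of the turnbuckle sleeve, on its axis, (-45, 0, 62) in the holder's frame; the axis is the holder's y. Four pins (8 thick, black ball ends 13 thick, reaching 47 from the axis) stand out from its hub (32 thick) at right angles, in the plane y = 0, free above and in front. Bearing blocks beside them: inner faces y = +-36, tops z = 76; rod lugs from y = +-61 outwards, tops z = 78
- sleeve (a joint): turn of the sleeve in rad, 0 to 9.2: grows when the top goes to the back (+x of the holder, away from the robot) and this draws both jaws in. At 0 and each quarter turn one pin points straight up. A fast thread: each jaw moves in 12 mm per full turn (1.91 mm per rad). Friction (0.08 N m) keeps it where it is left; about 2 N at a pin's end turns it
- jaw_left (a joint): how far the left jaw is drawn in, m (0 = fully open). Follows the sleeve: 0.00191 x sleeve
- jaw_right (a joint): the same for the right jaw
- pad_left (a joint): how far the left sprung pad is pressed into its jaw, m: 0 free, 0.005 bottomed; spring 1.5 N per mm. Half-way is 0.0025
- pad_right (a joint): the same for the right pad
- pad_left_face (a point): middle of the left pad's flat face (black, 16 wide x 14 high, looking at the rest, 10 above the rest's top). With the sleeve at 0 it stands 25 from the rest's centre, so both pads touch a centred 30 mm block with the sleeve at 5.24 and are half-way in at 6.54
- pad_right_face (a point): the same for the right pad
- lock_lever (a joint): clamp lever on top of the left rod lug, turning about a vertical axis, rad, 0 to 1.6: 0 = points to the holder's front (-x), unlocked; 1.57 = points outwards to the holder's left (+y), locked. It stays where it is left (0.05 N m)
- lever_pivot (a point): on the lever's turning axis, at the height of its arm's root (z = 93); rides with the left jaw: (-45, 88 - jaw_left in mm, 93) in the holder's frame. The lug below it is 30 (x) x 20 (y), top at z = 78; the lever's hub is 20 thick, up to z = 102
- lever_tip (a point): centre of the black ball (15 thick) at the lever's end, 46 from the pivot's axis, at z = 98.5; the arm is 11 thick, its underside 10 to 15 above the lug
- balance: the black weighing balance, fixed, left alone. Origin: centre of its underside, x to the back, y to the left. Its pan stands inside a clear glass draught shield that is hard to see and solid: a box 205 (x) x 180 (y) centred 41 behind the origin, up to 235 high with a knob to 253. Keep the arm and the gripper clear of it

How it is judged (in metres and radians):
On the way, in this order (a step that is already met when the one before it is completed fails the run):
1. the tall block stands on the rest, released, between the open pads (x of tall_block in the frame of rest_top between -0.005 and 0.005 m and y of tall_block in the frame of rest_top between -0.01 and 0.01 m and z of tall_block in the frame of rest_top between -0.002 and 0.002 m and angle between tall_block's own z axis and vertical below 0.08 rad and contact force between the fingers and tall_block below 0.1 N and value of joint lock_lever below 0.6 rad and value of joint each of pad_left, pad_right below 0.0007 m), for 0.2 s.
2. the sleeve is turned until both pads are pressed in by 1 to 4 mm against the block's ends (value of joint pad_left between 0.001 and 0.004 m and value of joint pad_right between 0.001 and 0.004 m and contact force between each of pad_left, pad_right and tall_block above 0.5 N and angle between the y axis of tall_block and the y axis of holder, either way round below 0.1 rad), for 0.2 s.
3. the clamp lever is swung round to the left (value of joint lock_lever above 1.3 rad), for 0.2 s.
At the end, for the whole second after the job is handed in: The tall gauge block stands upright on the rest (within 5 mm across and 3 mm along the rail of its centre, within 0.1 rad of the rail's line), both pads press on its ends and are pushed in by 1 to 4 mm of their 5 mm, the clamp lever points to the left (beyond 1.3 rad), everything is at rest (all of step 2 and x of tall_block in the frame of rest_top between -0.005 and 0.005 m and y of tall_block in the frame of rest_top between -0.003 and 0.003 m and z of tall_block in the frame of rest_top between -0.002 and 0.002 m and angle between tall_block's own z axis and vertical below 0.08 rad and value of joint lock_lever above 1.3 rad and linear speed of tall_block below 0.01 m/s and velocity of joint sleeve between -0.05 and 0.05 rad/s); the robot touches nothing.
It fails at once if another gauge block is shifted by more than 20 mm (distance of any of middle_block, low_block from where it was at the start of the episode above 0.02 m).
It also fails if it takes over 67 s, if anything falls off the work surface, if the arm or the gripper's body presses on something with over 40 N, if the wrist force passes 120 N, or if a joint passes its speed limit or range.

## Robot

A 6-joint arm with a two-finger parallel gripper is mounted at the origin on a cart in front of the work surface, level with it; the furniture and walls round the work are solid. World frame = base frame: x ahead of the robot, y to its left, z up, the work surface at z = 0. Lengths are in mm, angles in rad, forces in N, time in s.
With the tool pointing down it reaches from about 275 to 750 mm from the base axis. Payload 10.2 kg.
Tool frame: the origin (TCP) lies between the finger pads; the fingertips stand 8 mm ahead of it and the grasp point (between the pads) lies 11 mm behind it (finger_overhang is the distance from the TCP to the fingertips, in mm); z points along the fingers, y is the direction in which the jaws open and shut (so a half turn about z gives the same grasp; the last joint's range is limited). The gripper opens to 88 mm and grips with 3 to 60 N. Pads are 18 mm wide; open, the fingers measure 123 mm over their backs; the gripper's body (75 mm by 187 mm) begins 45 mm behind the grasp point.
Start: joints at [0.97, 0.313, 1.498, -0, 1.331, -0.223], TCP at [193.673, 487.977, 246.72] pointing down, gripper open.
Joint ranges: [-2.94, 2.94], [-0.97, 2.17], [0.19, 2.56], [-1.23, 4.37], [0.02, 3.11], [-2.88, 2.88]. Speed limits (rad/s): [2.39, 2.39, 3.01, 3.14, 3.14, 3.14].

## Interface

Orientations are given as a unit quaternion [w, x, y, z].
In Python, from workcell import * gives the robot as it stands.
- The arm moves only by the tool jog_arm, never from a script. Its argument "deltas" is a list of rows, each an object of numbers: "hand": the closure in counts, from 0 (fully open) to 255 (shut); "tx", "ty", "tz": the shift along the tool's x, y, z in m; "ax", "ay", "az": the turn, a rotation vector about the tool's x, y, z in degrees. In form: [{"hand": .., "tx": .., "ty": .., "tz": .., "ax": .., "ay": .., "az": ..}, ...]. A call has 1 to 5 rows; each row is the pose to reach, as a shift and turn from the pose measured when the call began, along the tool's axes at that moment; what a row does not reach only later rows make up. A row lasts 1/10 s, in which the tool goes at most 50 mm and 8.59 degrees, less where a joint would pass 70% of its speed; a pose out of reach is approached as far as the arm can. A call with a gripper value outside its range is refused whole. The fingers move at their own pace and stop on an object; "grip_force" is the grip in N (left out, the last holds). Time passes only in rows, so rows that repeat a pose let the fingers close. It gives the time, the measured TCP pose, the force and the opening at its end, in the units of the state.
- sense(): the state, without advancing time (a new reading comes with each control period).
- read_camera(name): name is "scene" or "top"; returns the picture (480x640x3 uint8, red, green, blue); there is no depth.
- get_calibration(name): a dict with "fx", "fy", "cx", "cy" (pixels), "R" (3x3) and "t" (3): a world point X has camera coordinates R X + t. Camera axes: x right, y down, z forward; pixel columns grow to the right and rows downward; lengths in mm; the calibration is good to about 2 mm. A picture is of the moment at which its call begins. get_calibration takes no time and is no camera call.
- close_job(): hands the job in, once; it reports no verdict.
The state is a dict: "clock": time; "q": joint angles; "dq": joint speeds; "tau": joint torques, N m; "ee_pos": TCP position; "tcp_rot": TCP orientation; "force": force on the tool from outside, world axes, zero at the start; "ft_torque": the same for the moment, N m; "grip_width": opening from 0.0 (shut) to 1.0 (fully open).
Only numpy, scipy, OpenCV 4.12 (cv2) and the standard library are available. Lean on these libraries where they do the work, as an engineer would, in place of code of your own. Each camera call takes 0.05 s, during which the arm holds its last target.

## Working session

There is one attempt and no reset: what is moved stays moved. The work goes in short steps, Python scripts to look and compute and a tool call to move; the robot and the scene stay as the last step left them, time stands still between calls to the robot, and variables do not carry over. Pictures are saved under pics/ and viewed, and the job is handed in when it is done.

Besides the shell and the picture viewer there is one more tool, called after "Call:" as name([rows], argument=value, ...), one row to a line, values as JSON. jog_arm: Moves the arm, as the interface text tells. Its arguments: {"type":"object","properties":{"deltas":{"type":"array"},"grip_force":{"type":"number"}},"required":["deltas"]}

```bash
mkdir -p pics; ls; python3 - <<'E'
from workcell import *
import cv2
for n in("scene","top"):
    im=read_camera(n); cv2.imwrite(f"pics/{n}0.png",im[:,:,::-1]); print(n,get_calibration(n))
print(sense())
E
```

```text
pics
scene {'fx': 609.2999253639009, 'fy': 609.2999253639009, 'cx': 317.0447554285492, 'cy': 250.59299032197265, 'R': array([[ 0.53133618, -0.84690057,  0.02100691],
       [-0.44960055, -0.30291762, -0.84029773],
       [ 0.71801198,  0.43703587, -0.54171805]]), 't': array([-342.30292143,  309.7531622 ,  965.64472092])}
top {'fx': 552.6102817798775, 'fy': 552.6102817798775, 'cx': 311.2619997205217, 'cy': 237.1524344709081, 'R': array([[-0.01523183, -0.99971841, -0.01819619],
       [-0.99793053,  0.01633656, -0.06219145],
       [ 0.0624712 ,  0.01721125, -0.99789835]]), 't': array([ -47.90144931,  535.73894984, 1312.48940563])}
{'clock': 0.1, 'q': array([ 9.69593362e-01,  3.13353725e-01,  1.49833813e+00,  5.24480566e-06,
        1.33099583e+00, -2.23399023e-01]), 'dq': array([ 0.00111178, -0.0018044 , -0.00304284,  0.00012987, -0.00051697,
       -0.0017182 ]), 'tau': array([ 2.16532761e-03, -4.02814651e+01, -2.52645260e+01,  6.94788597e-02,
        3.42945918e-02, -7.63688990e-05]), 'ee_pos': array([193.55312744, 487.79861151, 246.24757655]), 'tcp_rot': array([-2.21734289e-04,  1.87781097e-01,  9.82210751e-01, -5.00616189e-04]), 'force': array([ 0.40482694,  0.34744426, -1.54245548]), 'ft_torque': array([-0.02190886,  0.04398482,  0.04780012]), 'grip_width': 1.0034222695821453}
```

View pics/scene0.png

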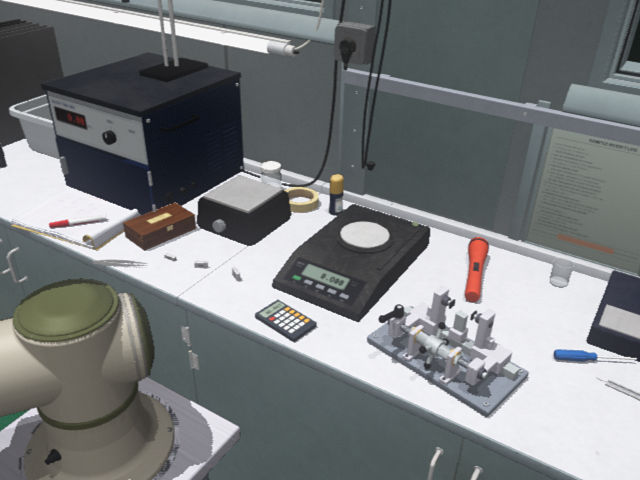

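View pics/top0.png

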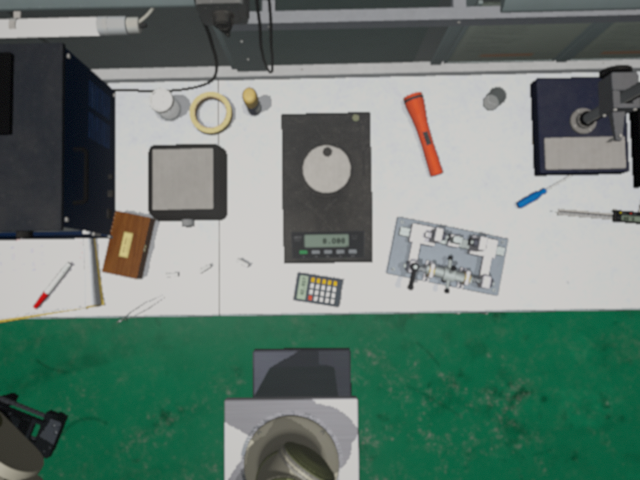

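```bash
python3 - <<'E'
import cv2,numpy as np
s=cv2.imread("pics/scene0.png");t=cv2.imread("pics/top0.png")
z=lambda im,x,y,w,h,k:cv2.resize(im[y:y+h,x:x+w],None,fx=k,fy=k,interpolation=cv2.INTER_NEAREST)
a=z(s,150,240,100,45,8);b=z(t,160,250,100,35,8)
cv2.imwrite("pics/z1.png",np.vstack([a[:300],b[:280]]))
cv2.imwrite("pics/z2.png",z(s,360,280,170,135,4)); cv2.imwrite("pics/z3.png",z(t,380,210,135,90,5))
E
```

```text
(no output)
```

View pics/z1.png

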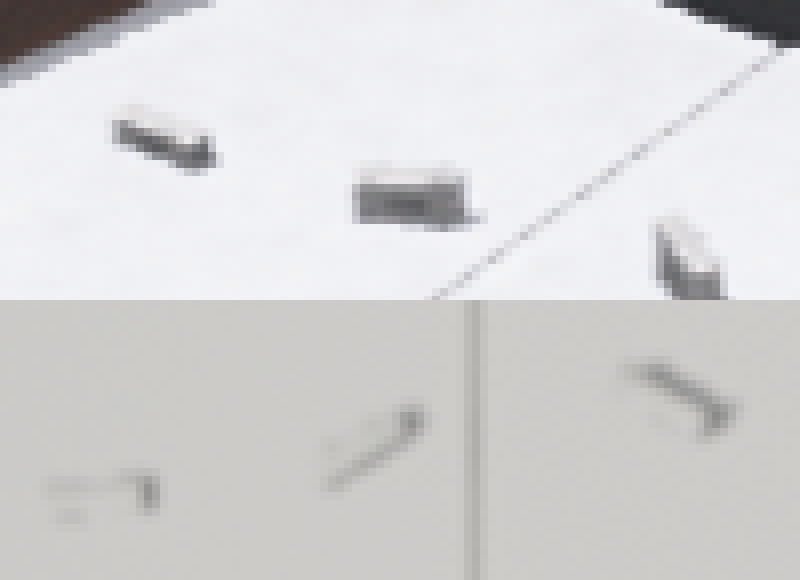

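View pics/z2.png

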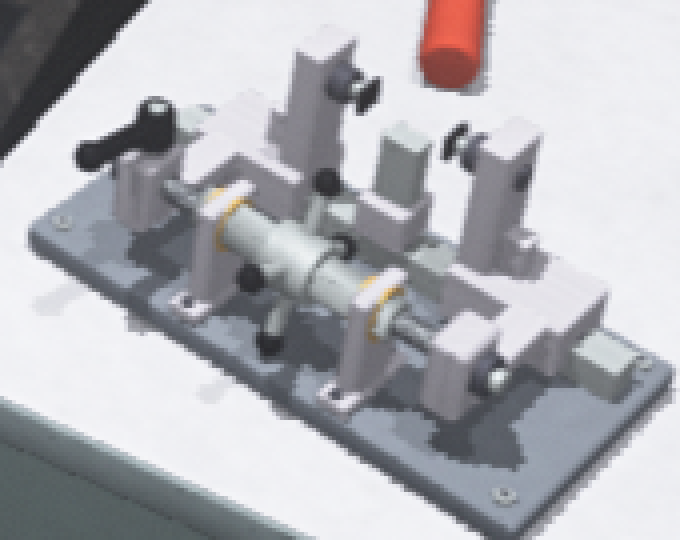

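View pics/z3.png

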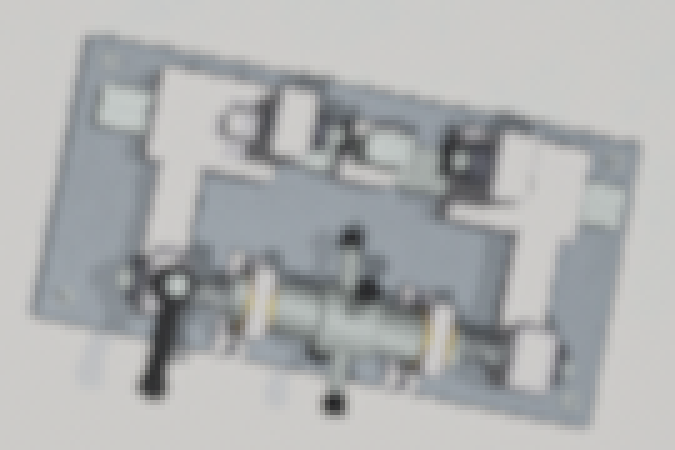

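```bash
cat > h.py <<'E'
import numpy as np,cv2
from workcell import *
C={n:get_calibration(n) for n in("scene","top")}
def ray(n,u,v):
    c=C[n];d=c["R"].T@np.array([(u-c["cx"])/c["fx"],(v-c["cy"])/c["fy"],1]);return -c["R"].T@c["t"],d
def onz(n,u,v,z):
    o,d=ray(n,u,v);return o+d*(z-o[2])/d[2]
def proj(n,X):
    c=C[n];p=c["R"]@np.asarray(X,float)+c["t"];return np.array([c["fx"]*p[0]/p[2]+c["cx"],c["fy"]*p[1]/p[2]+c["cy"]])
def tri(uv1,uv2):
    (o,d),(p,e)=ray("scene",*uv1),ray("top",*uv2)
    s=np.linalg.lstsq(np.c_[d,-e],p-o,rcond=None)[0];a,b=o+d*s[0],p+e*s[1];return (a+b)/2,np.linalg.norm(a-b)
E
python3 - <<'E'
from h import *
for n,bx in(("top",(380,205,515,300)),("scene",(355,280,535,418))):
    im=cv2.imread(f"pics/{n}0.png"); x0,y0,x1,y1=bx
    c=im[y0:y1,x0:x1].astype(int); m=((c[...,0]-c[...,2]>12)&(c.sum(2)<570)&(c.sum(2)>150)).astype(np.uint8)*255
    m=cv2.morphologyEx(m,cv2.MORPH_OPEN,np.ones((2,2),np.uint8))
    k,l,st,_=cv2.connectedComponentsWithStats(m); 
    big=np.isin(l,[i for i in range(1,k) if st[i,4]>60]).astype(np.uint8)
    pts=cv2.findNonZero(big); hull=cv2.convexHull(pts)
    cv2.imwrite(f"pics/m_{n}.png",cv2.resize(big*255,None,fx=4,fy=4,interpolation=0))
    for eps in(3,4,6,8):
        ap=cv2.approxPolyDP(hull,eps,True)[:,0]; print(n,eps,(ap+[x0,y0]).tolist())
    ap=cv2.approxPolyDP(hull,4,True)[:,0]
    print(np.array([onz(n,*(p+[x0,y0]),16)[:2] for p in ap]).round(1).tolist())
E
```

```text
top 3 [[504, 258], [498, 291], [493, 294], [389, 272], [398, 224], [473, 233]]
top 4 [[504, 258], [493, 294], [389, 272], [398, 224], [473, 233]]
top 6 [[504, 258], [493, 294], [389, 272], [398, 224], [473, 233]]
top 8 [[504, 258], [493, 294], [389, 272], [398, 224], [473, 233]]
[[477.6, -515.1], [392.6, -486.0], [448.5, -240.8], [563.2, -265.2], [538.5, -443.6]]
scene 3 [[528, 372], [489, 414], [443, 417], [421, 413], [355, 383], [369, 337], [386, 324]]
scene 4 [[528, 372], [489, 414], [443, 417], [421, 413], [355, 383], [369, 337], [386, 324]]
scene 6 [[528, 372], [489, 414], [443, 417], [355, 383], [369, 337], [386, 324]]
scene 8 [[528, 372], [489, 414], [443, 417], [355, 383], [369, 337], [386, 324]]
[[524.3, -526.0], [388.4, -499.2], [339.9, -437.1], [327.9, -402.8], [327.8, -276.9], [449.9, -239.8], [503.2, -249.7]]
```

```bash
cat > edge.py <<'E'
from h import *
def edge(im,a,b,w=4,f=(0.08,0.92)):
    """fit line to strongest gradient across segment a-b; robust"""
    a,b=np.float32(a),np.float32(b);d=(b-a);L=np.linalg.norm(d);d/=L;nn=np.array([-d[1],d[0]])
    s=np.linspace(f[0]*L,f[1]*L,int(L));o=np.arange(-w,w+.01,.25)
    X=(a+s[:,None]*d)[:,None]+o[None,:,None]*nn
    g=cv2.remap(cv2.GaussianBlur(im,(0,0),.7),X[...,0].astype(np.float32),X[...,1].astype(np.float32),cv2.INTER_LINEAR).astype(float)
    gr=np.abs(np.gradient(g,axis=1)); k=gr.argmax(1);ok=gr.max(1)>np.median(gr.max(1))*.5
    P=(a+s[:,None]*d)+o[k][:,None]*nn;P=P[ok].astype(np.float32)
    l=cv2.fitLine(P,cv2.DIST_HUBER,0,.1,.01).ravel();r=(P-l[2:])@np.array([-l[1],l[0]])
    P=P[abs(r)<.6];l=cv2.fitLine(P,cv2.DIST_L2,0,.1,.01).ravel();r=(P-l[2:])@np.array([-l[1],l[0]])
    return l,r.std(),len(P)
def inter(l,m):
    s=np.linalg.solve(np.c_[l[:2],-m[:2]],m[2:]-l[2:]);return l[2:]+s[0]*l[:2]
E
python3 - <<'E'
from edge import *
im=cv2.imread("pics/top0.png",0)
q=[(397,217.5),(508,238.5),(498,295.5),(386,273)]
E=[edge(im,q[i],q[(i+1)%4]) for i in range(4)]
print([(round(float(e[1]),2),e[2]) for e in E])
c=[inter(E[i-1][0],E[i][0]) for i in range(4)];print(np.round(c,1))
W=np.array([onz("top",*p,16)[:2] for p in c]);print(W.round(1))
for i in range(4):print(np.linalg.norm(W[(i+1)%4]-W[i]).round(1))
print("centre",W.mean(0)); d=W[0]+W[3]-W[1]-W[2];print("yaw of y-axis from +y",np.degrees(np.arctan2(-d[0],d[1])))
d=W[0]+W[1]-W[2]-W[3];print("yaw x",np.degrees(np.arctan2(d[1],d[0])))
im=cv2.imread("pics/scene0.png",0)
q=[(427,294),(528,373),(488,415),(367,343)]
z=[(i/4+360,j/4+280) for i,j in [(150,0),(672,370),(510,528),(30,228)]]
E=[edge(im,z[i],z[(i+1)%4]) for i in (1,2)]
print([(e[1],e[2]) for e in E]);p=inter(E[0][0],E[1][0]);print("FR scene",p,onz("scene",*p,16),onz("scene",*z[1],16),onz("scene",*z[3],16))
E
```

```text
[(0.25, 73), (0.29, 53), (0.25, 78), (0.29, 54)]
[[396.4 215.3]
 [508.7 237.5]
 [497.5 296.2]
 [384.9 273.4]]
[[ 584.3 -261.9]
 [ 526.3 -528. ]
 [ 387.3 -496.5]
 [ 445.2 -231. ]]
272.4
142.6
271.8
142.5
centre [ 485.77105745 -379.32855301]
yaw of y-axis from +y -12.307943601814483
yaw x -12.662958980411023
[(np.float32(0.22431394), 46), (np.float32(0.0494076), 98)]
FR scene [487.78296 416.88898] [ 381.14366995 -499.60701325   16.        ] [ 523.05012603 -526.34886752   16.        ] [ 448.33804989 -237.40654781   16.        ]
```

```bash
cat >> h.py <<'E'
H=np.array([485.8,-379.3]);YAW=np.radians(-12.4)
def hw(x,y,z):
    c,s=np.cos(YAW),np.sin(YAW);return np.array([H[0]+c*x-s*y,H[1]+s*x+c*y,z])
E
cat > ov.py <<'E'
from h import *
import sys
def ov(n,im,pts,box,k,out):
    x0,y0,w,h=box;z=cv2.resize(im[y0:y0+h,x0:x0+w],None,fx=k,fy=k,interpolation=cv2.INTER_CUBIC)
    for p in pts:
        u=(proj(n,p)-[x0,y0]+.5)*k;cv2.circle(z,(int(u[0]),int(u[1])),2,(0,0,255),-1)
    cv2.imwrite(out,z)
PT=[hw(35+a*7,b*10,90) for a in(-1,1) for b in(-1,1)]+[hw(-91,88,98.5),hw(-45,88,102),hw(-45,0,62+40.5),hw(-45-40.5,0,62),hw(-45+40.5,0,62)]+[hw(a*70,b*135,16) for a in(-1,1) for b in(-1,1)]+[hw(20,25,90+10),hw(20,-25,100)]
E
python3 - <<'E'
from ov import *
ov("top",cv2.imread("pics/top0.png"),PT,(380,205,130,95),6,"pics/o1.png")
ov("scene",cv2.imread("pics/scene0.png"),PT,(360,280,175,140),4,"pics/o2.png")
E
```

```text
(no output)
```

View pics/o1.png

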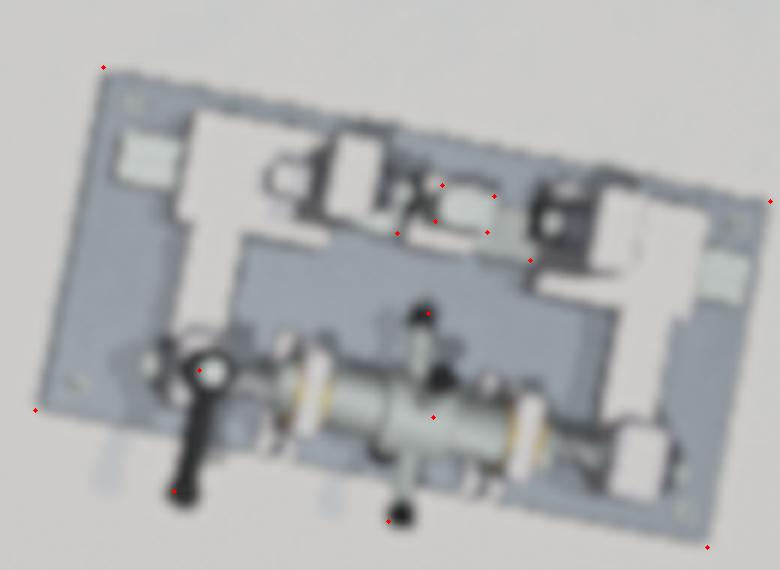

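View pics/o2.png

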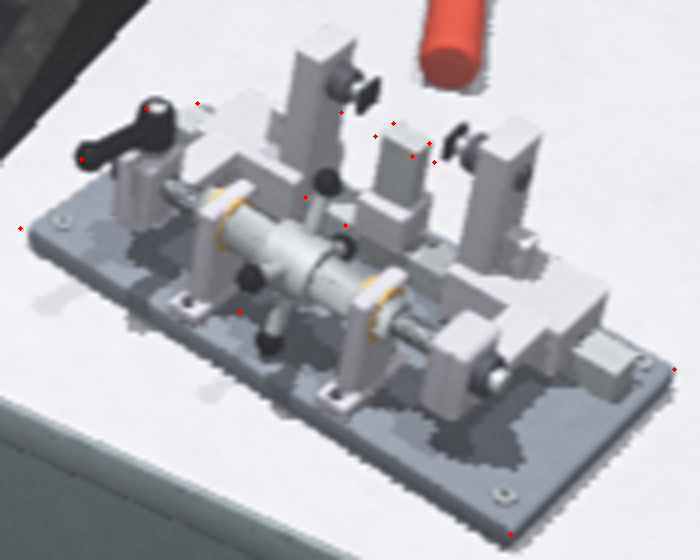

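```bash
cat > black.py <<'E'
from h import *
def black(n,im,box,th):
    x0,y0,w,h=box;g=im[y0:y0+h,x0:x0+w].max(2);m=(g<th).astype(np.uint8)
    k,l,st,c=cv2.connectedComponentsWithStats(m,connectivity=4);r=[]
    for i in range(1,k):
        if st[i,4]>=3:
            wt=(l==i)*(th+10.-g);ys,xs=np.indices(g.shape);r.append((st[i,4],round((wt*xs).sum()/wt.sum()+x0,1),round((wt*ys).sum()/wt.sum()+y0,1),st[i,:4].tolist()))
    return r
E
python3 - <<'E'
from black import *
print("top");[print(r) for r in black("top",cv2.imread("pics/top0.png"),(380,205,130,95),75)]
print("scene");[print(r) for r in black("scene",cv2.imread("pics/scene0.png"),(372,280,160,140),60)]
t=hw
print(proj("top",hw(35,25,100)),proj("top",hw(35,-25,100)),proj("scene",hw(35,25,100)),proj("scene",hw(35,-25,100)))
t=cv2.imread("pics/top0.png");s=cv2.imread("pics/scene0.png")
a=cv2.resize(t[228:258,435:485],None,fx=16,fy=10,interpolation=0)[:290];b=cv2.resize(s[290:325,438:488],None,fx=16,fy=8,interpolation=0)
cv2.imwrite("pics/z4.png",np.vstack([cv2.resize(t[230:255,440:480],(800,300),interpolation=cv2.INTER_CUBIC),cv2.resize(s[295:330,440:490],(800,300),interpolation=cv2.INTER_CUBIC)]))
E
```

```text
top
(np.int32(11), np.float64(469.4), np.float64(239.8), [89, 32, 3, 8])
(np.int32(3), np.float64(449.3), np.float64(238.3), [69, 33, 2, 2])
(np.int32(7), np.float64(449.9), np.float64(257.3), [69, 51, 3, 3])
(np.int32(5), np.float64(411.0), np.float64(265.9), [30, 60, 3, 3])
(np.int32(16), np.float64(453.0), np.float64(267.8), [71, 61, 5, 4])
(np.int32(58), np.float64(411.9), np.float64(278.3), [29, 63, 8, 21])
(np.int32(7), np.float64(446.4), np.float64(290.2), [65, 84, 3, 3])
scene
(np.int32(265), np.float64(380.9), np.float64(289.2), [0, 0, 24, 26])
(np.int32(14), np.float64(451.4), np.float64(303.9), [78, 21, 4, 7])
(np.int32(142), np.float64(392.8), np.float64(314.7), [8, 28, 23, 14])
(np.int32(3), np.float64(472.0), np.float64(316.0), [100, 35, 1, 3])
(np.int32(21), np.float64(441.6), np.float64(326.1), [67, 44, 6, 5])
(np.int32(4), np.float64(447.0), np.float64(341.6), [75, 60, 1, 4])
(np.int32(26), np.float64(422.3), np.float64(349.9), [48, 67, 6, 6])
(np.int32(21), np.float64(426.8), np.float64(366.1), [52, 84, 6, 5])
[447.07502248 236.85578778] [469.10978525 241.28283091] [449.57381677 304.12268339] [472.79573041 316.39007152]
```

View pics/z4.png

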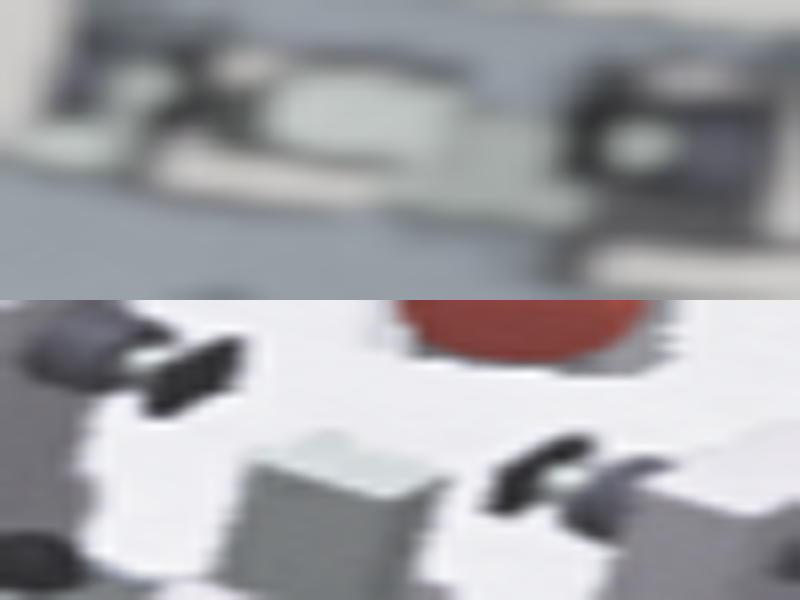

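```bash
python3 - <<'E'
from h import *
c,s=np.cos(YAW),np.sin(YAW);R=np.array([[c,-s],[s,c]])
def loc(X): return np.r_[R.T@(X[:2]-H),X[2]]
for nm,a,b in (("topball",(441.6,326.1),(453,267.8)),("front",(422.3,349.9),(446.4,290.2)),("padR",(473.75,314.8),(469.2,239.8)),("padL",(452.2,304.3),(449.6,238)),("levtip",(382.5,318.7),(410.3,286.8)),("levhubtop",(399,305.5),(415,266.8))):
    X,e=tri(a,b);print(nm,X.round(1),round(e,1),loc(X).round(1))
E
```

```text
topball [ 456.2 -374.   100.7] 1.6 [-30.   -1.2 100.7]
front [ 405.6 -362.7   77.4] 0.9 [-81.9  -1.   77.4]
padR [ 517.9 -411.4  101.5] 0.4 [ 38.3 -24.4 101.5]
padL [ 522.7 -367.6  103.5] 0.9 [ 33.5  19.4 103.5]
levtip [ 415.5 -277.8  101.7] 1.9 [-90.5  84.  101.7]
levhubtop [ 459.8 -288.5  107.3] 1.8 [-44.9  83.1 107.3]
```

```bash
sed -i 's/^H=.*;YAW/H=np.array([485.6,-380.3]);YAW/' h.py; python3 - <<'E'
from h import *
t=cv2.imread("pics/top0.png");s=cv2.imread("pics/scene0.png")
def f(im,x,y,w,h):
    g=im[y:y+h,x:x+w];g=cv2.normalize(g,None,0,255,cv2.NORM_MINMAX)
    return cv2.resize(g,None,fx=20,fy=20,interpolation=0)
cv2.imwrite("pics/z5.png",np.hstack([f(s,228,262,17,24),f(t,234,250,20,24)]))
c=-C["scene"]["R"].T@C["scene"]["t"];print(c,-C["top"]["R"].T@C["top"]["t"])
print(onz("top",244,261,20),onz("scene",236,270,20))
E
```

```text
[-372.20136389 -618.08822584  790.58277767] [ 451.90784376  -79.2296705  1342.17777183]
[480.0634069  105.64665035  20.        ] [481.66142411 110.35481107  20.        ]
```

View pics/z5.png

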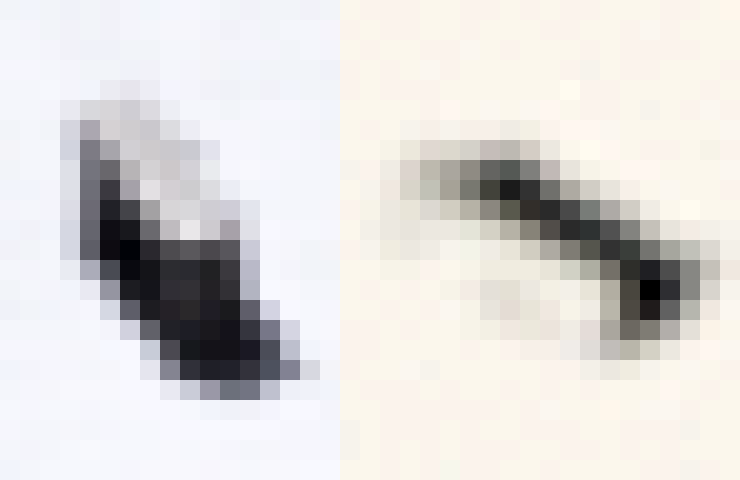

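```bash
python3 - <<'E'
from h import *
t=cv2.imread("pics/top0.png",0).astype(float)
bg=np.median(t[250:274,234:254]);sub=bg-t[250:274,234:254];
np.set_printoptions(linewidth=200);print(sub[5:20,2:20].round().astype(int))
S=lambda u,v:(228+u/20-.5,262+v/20-.5)
for nm,p in dict(a=(85,115),b=(172,240),c=(238,232),d=(155,98)).items(): print(nm,onz("scene",*S(*p),20).round(1))
P=cv2.findNonZero((sub>14).astype(np.uint8));print(cv2.minAreaRect(P))
for r,ax in((sub,0),):
  pts=[]
  for u in range(7,17):
    col=np.clip(sub[:,u],0,None);pts.append((234+u,250+(col**2@np.arange(24))/(col**2).sum()))
  print(np.round(pts,2).tolist())
E
```

```text
[[ 0  0  0 -1  0 -1  0 -1 -1  0  0  0  0  0  0  0 -1  0]
 [ 0  0  1  0  1  1  2  2  0 -1 -1 -1  0  0  0  0  0 -1]
 [ 1  4  7  8  9 14 15 10  3  0 -1 -1  0  0  0  0  1  0]
 [ 2  8 16 20 27 38 41 31 15  4  1  0 -1 -1  0  0  0 -1]
 [ 3  9 14 22 33 47 56 50 35 19 10  4  1  0 -1  0  0  0]
 [ 3  5  7 11 18 28 41 51 52 44 32 19 10  2  0 -1  0  0]
 [ 3  4  3  3  5 10 18 30 43 52 51 42 30 13  4  2  1  0]
 [ 3  3  2  0  1  2  5 11 19 31 42 50 48 34 21 14  7  1]
 [ 1  1  0  0  1  3  3  3  5 10 19 34 52 55 43 29 13  3]
 [ 0  0  0  1  2  5  6  3  2  1  5 19 45 63 51 29  8  0]
 [ 0  0  0 -1  1  4  6  5  3  1  2 17 44 56 38 17  3 -1]
 [ 0  0  0  0  1  2  3  4  4  2  6 20 36 31 18  5  0  0]
 [ 0  0  0  0  0  0  0  1  1  2  6 14 17 10  3  0 -1 -1]
 [ 0 -1  0  0  0  0  0  0  0  0  1  3  3  0  0 -1  0  0]
 [ 0  0  0  0  0  0  0  0  0  0  0  0  0  0 -1  0  0  0]]
a [484.9 124.9  20. ]
b [471.2 101.7  20. ]
c [476.4  96.7  20. ]
d [491.8 120.6  20. ]
((10.96460247039795, 10.969025611877441), (14.39302921295166, 5.079892158508301), 41.18592834472656)
[[241.0, 258.88], [242.0, 259.11], [243.0, 259.54], [244.0, 260.17], [245.0, 260.75], [246.0, 261.29], [247.0, 262.4], [248.0, 263.57], [249.0, 263.96], [250.0, 263.9]]
```

```bash
cat > bo.py <<'E'
from h import *
import sys
cx,cy,yaw,out=float(sys.argv[1]),float(sys.argv[2]),np.radians(float(sys.argv[3])),sys.argv[4]
t=cv2.imread("pics/top0.png");s=cv2.imread("pics/scene0.png")
c,sn=np.cos(yaw),np.sin(yaw)
def f(n,im,x,y,w,h):
    g=cv2.normalize(im[y:y+h,x:x+w],None,0,255,cv2.NORM_MINMAX);k=20
    g=cv2.resize(g,None,fx=k,fy=k,interpolation=0)
    for z,col in((0,(255,0,0)),(20,(0,0,255))):
        P=[((proj(n,[cx+c*a-sn*b,cy+sn*a+c*b,z])-[x,y]+.5)*k).astype(int) for a,b in((-4.5,-15),(4.5,-15),(4.5,15),(-4.5,15))]
        cv2.polylines(g,[np.array(P)],True,col,1)
    return g
cv2.imwrite(out,np.hstack([f("scene",s,228,262,17,24),f("top",t,234,250,20,24)]))
E
python3 bo.py 480 109 -31 pics/b1.png
```

```text
(no output)
```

View pics/b1.png

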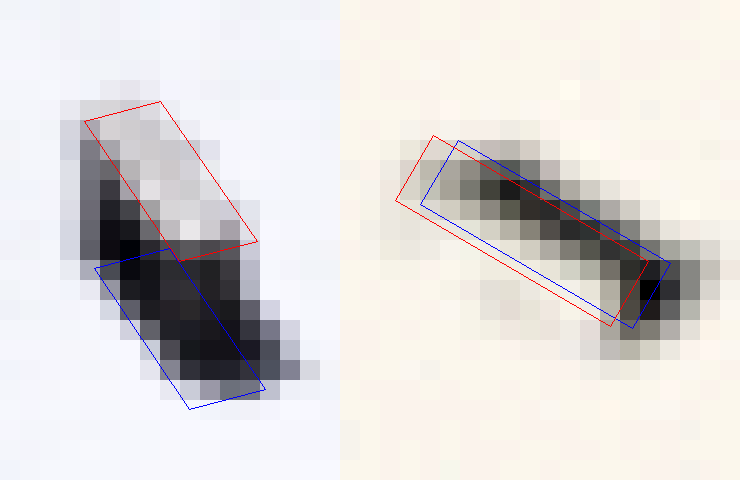

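```bash
python3 - <<'E'
from h import *
print("pan tri",tri((365,234),(327,169)))
for z in(0,40,60): print(z,onz("top",284,262,z),onz("top",371,262,z),onz("top",371,113,z))
E
```

```text
pan tri (array([688.25923648, -96.97326672,  79.80827871]), np.float64(1.9170247575878872))
0 [476.54407087  11.07031117   0.        ] [ 473.26366023 -199.87266168    0.        ] [ 839.93608922 -207.92126968    0.        ]
40 [475.80985435   8.37916299  40.        ] [ 472.62720754 -196.27722168   40.        ] [ 828.37195059 -204.08596256   40.        ]
60 [475.4427461   7.0335889  60.       ] [ 472.30898119 -194.47950168   60.        ] [ 822.58988128 -202.168309     60.        ]
```

```bash
cat > go.py <<'E'
# usage: go.py w x y z yawdeg | go.py h x y z(holder mm) yawdeg_holder ; prints tool-frame shift and turn
import sys
from h import *
from scipy.spatial.transform import Rotation as Ro
s=sense();R=Ro.from_quat(s["tcp_rot"],scalar_first=True)
v=list(map(float,sys.argv[2:]))
for i in range(0,len(v),4):
    x,y,z,yd=v[i:i+4]
    T=np.array([x,y,z]) if sys.argv[1]=="w" else hw(x,y,z)
    psi=np.radians(yd)+(0 if sys.argv[1]=="w" else YAW)
    ty=np.array([np.cos(psi),np.sin(psi),0]);tz=np.array([0,0,-1.]);G=Ro.from_matrix(np.c_[np.cross(ty,tz),ty,tz])
    d=R.inv().apply(T-s["ee_pos"])/1000;r=np.degrees((R.inv()*G).as_rotvec())
    print("t",d.round(4).tolist(),"a",r.round(2).tolist(),"|",round(np.linalg.norm(d)*1000),"mm")
p=s["ee_pos"];c,sn=np.cos(YAW),np.sin(YAW);q=p[:2]-H
print("clock",round(s["clock"],2),"pos",p.round(1),"holder",np.round([c*q[0]+sn*q[1],-sn*q[0]+c*q[1],p[2]],1),"F",s["force"].round(1),"grip",round(s["grip_width"]*88,1),"q",s["q"].round(2))
E
python3 go.py w 479.5 108.3 150 -30.5
```

```text
t [-0.4058, -0.2472, 0.0964] a [-0.06, 0.04, 98.85] | 485 mm
clock 0.1 pos [193.6 487.8 246.2] holder [-471.6  785.1  246.2] F [ 0.4  0.3 -1.5] grip 88.3 q [ 0.97  0.31  1.5   0.    1.33 -0.22]
```

Call:
jog_arm([
  {"hand": 120, "tx": -0.406, "ty": -0.247, "tz": 0.096, "az": 98.85},
  {"hand": 120, "tx": -0.406, "ty": -0.247, "tz": 0.096, "az": 98.85},
  {"hand": 120, "tx": -0.406, "ty": -0.247, "tz": 0.096, "az": 98.85},
  {"hand": 120, "tx": -0.406, "ty": -0.247, "tz": 0.096, "az": 98.85},
  {"hand": 120, "tx": -0.406, "ty": -0.247, "tz": 0.096, "az": 98.85},
], grip_force=20)

```text
validation failed for argument at $.de...
```

```bash
python3 go.py w 479.5 108.3 150 -30.5
```

```text
t [-0.4058, -0.2472, 0.0964] a [-0.06, 0.04, 98.85] | 485 mm
clock 0.1 pos [193.6 487.8 246.2] holder [-471.6  785.1  246.2] F [ 0.4  0.3 -1.5] grip 88.3 q [ 0.97  0.31  1.5   0.    1.33 -0.22]
```

Call:
jog_arm([
  {"hand": 120, "tx": -0.04, "ty": -0.025, "tz": 0.01, "ax": 0, "ay": 0, "az": 8},
], grip_force=20)

```text
clock: 0.2
ee_pos: [220.2, 451.6, 236.5]
tcp_rot: [-0.0, 0.254, 0.967, 0.001]
force: [2.0, -0.9, -0.1]
grip_width: 0.932
```

Call:
jog_arm([
  {"hand": 120, "tx": -0.04, "ty": -0.03, "tz": 0.01, "ax": 0, "ay": 0, "az": 90},
])

```text
clock: 0.3
ee_pos: [240.8, 405.2, 225.7]
tcp_rot: [-0.0, 0.329, 0.944, -0.001]
force: [0.2, 0.3, -0.1]
grip_width: 0.841
```

```bash
python3 go.py w 479.5 108.3 150 -30.5
```

```text
t [-0.3715, -0.084, 0.0758] a [-0.05, 0.05, 82.05] | 388 mm
clock 0.3 pos [240.8 405.2 225.7] holder [-407.8  714.6  225.7] F [ 0.2  0.3 -0.1] grip 74.0 q [ 0.79  0.21  1.68 -0.    1.24 -0.11]
```

Call:
jog_arm([
  {"hand": 120, "tx": -0.371, "ty": -0.084, "tz": 0.076, "ax": 0, "ay": 0, "az": 82},
  {"hand": 120, "tx": -0.371, "ty": -0.084, "tz": 0.076, "ax": 0, "ay": 0, "az": 82},
  {"hand": 120, "tx": -0.371, "ty": -0.084, "tz": 0.076, "ax": 0, "ay": 0, "az": 82},
  {"hand": 120, "tx": -0.371, "ty": -0.084, "tz": 0.076, "ax": 0, "ay": 0, "az": 82},
  {"hand": 120, "tx": -0.371, "ty": -0.084, "tz": 0.076, "ax": 0, "ay": 0, "az": 82},
])

```text
clock: 0.8
ee_pos: [394.6, 212.9, 176.8]
tcp_rot: [0.0, 0.653, 0.757, -0.001]
force: [0.9, 0.4, 0.7]
grip_width: 0.526
```

```bash
python3 go.py w 479.5 108.3 100 -30.5
```

```text
t [-0.1159, 0.0687, 0.0768] a [-0.03, 0.05, 38.93] | 155 mm
clock 0.8 pos [394.6 212.9 176.8] holder [-216.3  559.9  176.8] F [0.9 0.4 0.7] grip 46.3 q [ 0.23  0.22  1.82 -0.    1.11  0.09]
```

Call:
jog_arm([
  {"hand": 120, "tx": -0.116, "ty": 0.0687, "tz": 0.0768, "ax": 0, "ay": 0, "az": 38.9},
  {"hand": 120, "tx": -0.116, "ty": 0.0687, "tz": 0.0768, "ax": 0, "ay": 0, "az": 38.9},
  {"hand": 120, "tx": -0.116, "ty": 0.0687, "tz": 0.0768, "ax": 0, "ay": 0, "az": 38.9},
  {"hand": 120, "tx": -0.116, "ty": 0.0687, "tz": 0.0768, "ax": 0, "ay": 0, "az": 38.9},
  {"hand": 120, "tx": -0.116, "ty": 0.0687, "tz": 0.0768, "ax": 0, "ay": 0, "az": 38.9},
])

```text
clock: 1.3
ee_pos: [479.7, 106.8, 98.6]
tcp_rot: [-0.0, 0.87, 0.493, -0.002]
force: [0.9, 0.6, 0.2]
grip_width: 0.532
```

```bash
python3 go.py w 479.5 108.3 12 -30.5;python3 - <<'E'
from h import *
for n in("scene","top"): cv2.imwrite(f"pics/{n}1.png",read_camera(n)[:,:,::-1])
s=cv2.imread("pics/scene1.png");t=cv2.imread("pics/top1.png")
cv2.imwrite("pics/a1.png",np.hstack([cv2.resize(s[200:300,180:280],(400,400)),cv2.resize(t[210:310,190:290],(400,400))]))
E
```

```text
t [0.0014, -0.0007, 0.0866] a [-0.14, 0.13, -0.42] | 87 mm
clock 1.3 pos [479.7 106.8  98.6] holder [-110.4  474.4   98.6] F [0.9 0.6 0.2] grip 46.8 q [-0.02  0.42  1.78 -0.    0.95  0.52]
```

View pics/a1.png

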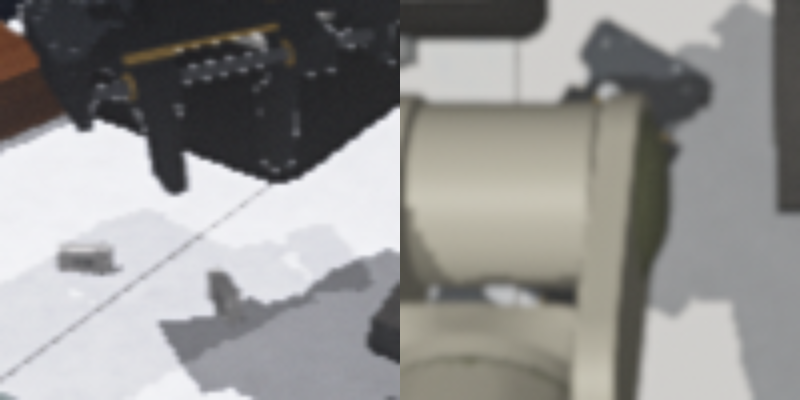

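Call:
jog_arm([
  {"hand": 120, "tx": 0.0014, "ty": -0.0007, "tz": 0.05, "ax": 0, "ay": 0, "az": -0.4},
  {"hand": 120, "tx": 0.0014, "ty": -0.0007, "tz": 0.075, "ax": 0, "ay": 0, "az": -0.4},
  {"hand": 120, "tx": 0.0014, "ty": -0.0007, "tz": 0.086, "ax": 0, "ay": 0, "az": -0.4},
  {"hand": 120, "tx": 0.0014, "ty": -0.0007, "tz": 0.086, "ax": 0, "ay": 0, "az": -0.4},
])

```text
clock: 1.8
ee_pos: [478.8, 109.5, 12.9]
tcp_rot: [-0.001, 0.866, 0.5, -0.002]
force: [0.0, -1.0, 0.9]
grip_width: 0.527
```

```bash
python3 go.py w 479.5 108.3 12 -30.5;python3 - <<'E'
from h import *
cv2.imwrite(f"pics/scene2.png",read_camera("scene")[:,:,::-1])
s=cv2.imread("pics/scene2.png")
cv2.imwrite("pics/a2.png",cv2.resize(s[210:310,180:300],None,fx=6,fy=6,interpolation=2))
E
```

```text
t [-0.0007, 0.0012, 0.0009] a [-0.16, 0.14, 0.46] | 2 mm
clock 1.8 pos [478.8 109.5  12.9] holder [-111.8  477.    12.9] F [ 0.  -1.   0.9] grip 46.4 q [-0.01  0.57  1.82 -0.    0.75  0.51]
```

View pics/a2.png

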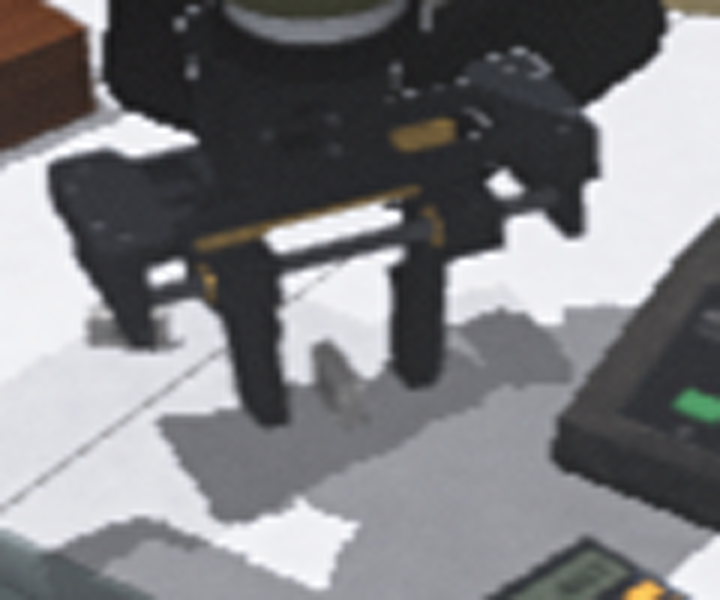

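Call:
jog_arm([
  {"hand": 230, "tx": -0.0007, "ty": 0.001, "tz": 0.001, "ax": 0, "ay": 0, "az": 0.4},
  {"hand": 230, "tx": -0.0007, "ty": 0.001, "tz": 0.001, "ax": 0, "ay": 0, "az": 0.4},
  {"hand": 255, "tx": -0.0007, "ty": 0.001, "tz": 0.001, "ax": 0, "ay": 0, "az": 0.4},
  {"hand": 255, "tx": -0.0007, "ty": 0.001, "tz": 0.001, "ax": 0, "ay": 0, "az": 0.4},
  {"hand": 255, "tx": -0.0007, "ty": 0.001, "tz": 0.001, "ax": 0, "ay": 0, "az": 0.4},
], grip_force=20)

```text
clock: 2.35
ee_pos: [480.2, 108.4, 13.2]
tcp_rot: [0.0, 0.868, 0.497, -0.001]
force: [0.4, -0.4, 1.2]
grip_width: 0.1
```

Call:
jog_arm([
  {"hand": 255, "tx": 0, "ty": 0, "tz": 0, "ax": 0, "ay": 0, "az": 0},
  {"hand": 255, "tx": 0, "ty": 0, "tz": 0, "ax": 0, "ay": 0, "az": 0},
])

```text
clock: 2.55
ee_pos: [480.2, 108.4, 13.3]
tcp_rot: [0.0, 0.868, 0.496, -0.001]
force: [-0.8, 0.4, 0.1]
grip_width: 0.099
```

```bash
python3 go.py w 430 40 230 -30.5
```

```text
t [-0.0847, -0.0087, -0.2166] a [-0.04, 0.07, 0.04] | 233 mm
clock 2.55 pos [480.2 108.4  13.3] holder [-110.3  476.2   13.3] F [-0.8  0.4  0.1] grip 8.7 q [-0.02  0.57  1.82 -0.    0.75  0.52]
```

Call:
jog_arm([
  {"hand": 255, "tx": 0, "ty": 0, "tz": -0.03, "ax": 0, "ay": 0, "az": 0},
  {"hand": 255, "tx": 0, "ty": 0, "tz": -0.08, "ax": 0, "ay": 0, "az": 0},
  {"hand": 255, "tx": -0.02, "ty": 0, "tz": -0.13, "ax": 0, "ay": 0, "az": 0},
  {"hand": 255, "tx": -0.05, "ty": 0, "tz": -0.17, "ax": 0, "ay": 0, "az": 0},
  {"hand": 255, "tx": -0.085, "ty": -0.009, "tz": -0.2, "ax": 0, "ay": 0, "az": 0},
])

```text
clock: 3.05
ee_pos: [429.9, 39.5, 215.2]
tcp_rot: [0.001, 0.868, 0.497, 0.0]
force: [0.5, -0.9, 0.0]
grip_width: 0.099
```

```bash
python3 go.py w 430 -200 230 -12.4; python3 - <<'E'
from h import *
cv2.imwrite(f"pics/scene3.png",read_camera("scene")[:,:,::-1])
s=cv2.imread("pics/scene3.png")
cv2.imwrite("pics/a3.png",cv2.resize(s[130:300,180:400],None,fx=3.5,fy=3.5,interpolation=2))
E
```

```text
t [-0.2065, 0.1213, -0.0144] a [0.1, 0.04, -18.0] | 240 mm
clock 3.05 pos [429.9  39.5 215.2] holder [-144.6  398.1  215.2] F [ 0.5 -0.9  0. ] grip 8.7 q [-0.18  0.14  1.81 -0.    1.2   0.35]
```

View pics/a3.png

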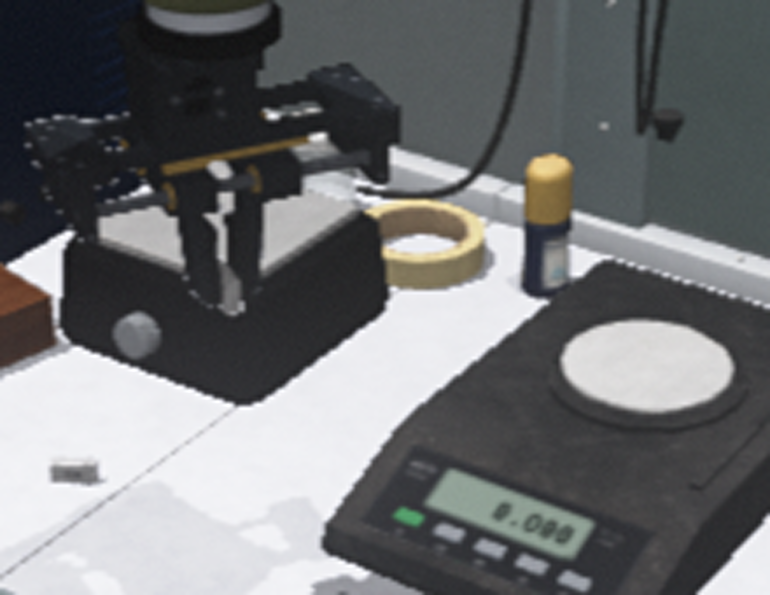

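Call:
jog_arm([
  {"hand": 255, "tx": -0.206, "ty": 0.12, "tz": -0.015, "ax": 0, "ay": 0, "az": -18},
  {"hand": 255, "tx": -0.206, "ty": 0.12, "tz": -0.015, "ax": 0, "ay": 0, "az": -18},
  {"hand": 255, "tx": -0.206, "ty": 0.12, "tz": -0.015, "ax": 0, "ay": 0, "az": -18},
  {"hand": 255, "tx": -0.206, "ty": 0.12, "tz": -0.015, "ax": 0, "ay": 0, "az": -18},
  {"hand": 255, "tx": -0.206, "ty": 0.12, "tz": -0.015, "ax": 0, "ay": 0, "az": -18},
])

```text
clock: 3.6
ee_pos: [426.9, -193.7, 234.5]
tcp_rot: [0.003, 0.78, 0.626, 0.001]
force: [1.0, 0.7, -0.9]
grip_width: 0.104
```

```bash
python3 go.py h 35 0 180 0
```

```text
t [-0.1694, 0.1322, 0.0558] a [0.39, 0.13, -0.05] | 222 mm
clock 3.6 pos [ 426.9 -193.7  234.5] holder [-97.4 169.7 234.5] F [ 1.   0.7 -0.9] grip 9.1 q [-0.68  0.2   1.68  0.    1.26 -0.46]
```

Call:
jog_arm([
  {"hand": 255, "tx": -0.169, "ty": 0.132, "tz": 0.0558, "ax": 0, "ay": 0, "az": 0},
  {"hand": 255, "tx": -0.169, "ty": 0.132, "tz": 0.0558, "ax": 0, "ay": 0, "az": 0},
  {"hand": 255, "tx": -0.169, "ty": 0.132, "tz": 0.0558, "ax": 0, "ay": 0, "az": 0},
  {"hand": 255, "tx": -0.169, "ty": 0.132, "tz": 0.0558, "ax": 0, "ay": 0, "az": 0},
  {"hand": 255, "tx": -0.169, "ty": 0.132, "tz": 0.0558, "ax": 0, "ay": 0, "az": 0},
])

```text
clock: 4.1
ee_pos: [519.8, -390.2, 177.5]
tcp_rot: [0.002, 0.78, 0.626, 0.001]
force: [-0.2, 0.7, -0.6]
grip_width: 0.096
```

```bash
python3 go.py h 35 0 125 0
```

```text
t [0.0024, -0.0008, 0.0525] a [0.28, 0.08, -0.16] | 53 mm
clock 4.1 pos [ 519.8 -390.2  177.5] holder [ 35.5  -2.3 177.5] F [-0.2  0.7 -0.6] grip 8.5 q [-0.82  0.64  1.18  0.    1.32 -0.61]
```

Call:
jog_arm([
  {"hand": 255, "tx": 0.0024, "ty": -0.0008, "tz": 0.04, "ax": 0.28, "ay": 0, "az": 0},
  {"hand": 255, "tx": 0.0024, "ty": -0.0008, "tz": 0.0525, "ax": 0.28, "ay": 0, "az": 0},
  {"hand": 255, "tx": 0.0024, "ty": -0.0008, "tz": 0.0525, "ax": 0.28, "ay": 0, "az": 0},
])

```text
clock: 4.4
ee_pos: [519.1, -386.7, 123.1]
tcp_rot: [-0.002, 0.78, 0.626, -0.001]
force: [0.5, -0.7, -0.7]
grip_width: 0.103
```

```bash
python3 go.py h 35 0 103.3 0; python3 - <<'E'
from h import *
for n in("scene","top"): cv2.imwrite(f"pics/{n}4.png",read_camera(n)[:,:,::-1])
s=cv2.imread("pics/scene4.png");t=cv2.imread("pics/top4.png")
cv2.imwrite("pics/a4.png",np.hstack([cv2.resize(s[270:350,415:495],(560,560),interpolation=2)]))
E
```

```text
t [-0.001, 0.001, 0.0198] a [-0.21, -0.08, -0.15] | 20 mm
clock 4.4 pos [ 519.1 -386.7  123.1] holder [ 34.    0.9 123.1] F [ 0.5 -0.7 -0.7] grip 9.1 q [-0.82  0.69  1.24 -0.    1.21 -0.6 ]
```

View pics/a4.png

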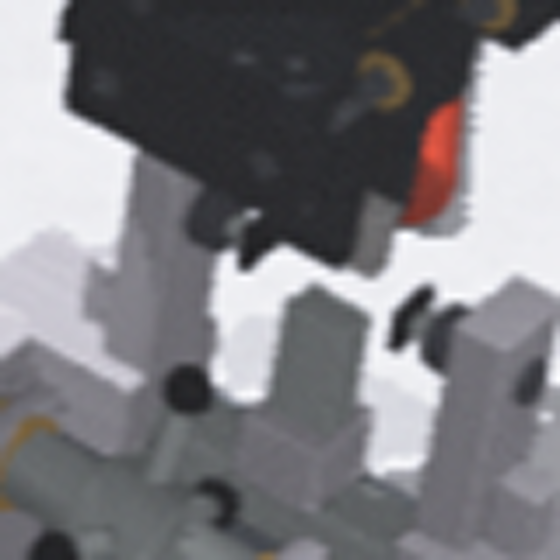

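```bash
python3 - <<'E'
from h import *
for p in((30.5,-15,110),(39.5,-15,110),(28,-10,90),(42,-10,90),(28,10,90),(42,10,90)): print(p,((proj("scene",hw(*p))-[415,270]+.5)*7).round())
E
```

```text
(30.5, -15, 110) [375. 290.]
(39.5, -15, 110) [394. 275.]
(28, -10, 90) [341. 346.]
(42, -10, 90) [371. 322.]
(28, 10, 90) [276. 311.]
(42, 10, 90) [306. 288.]
```

Call:
jog_arm([
  {"hand": 255, "tx": -0.001, "ty": 0.001, "tz": 0.008, "ax": -0.2, "ay": -0.1, "az": -0.1},
  {"hand": 255, "tx": -0.001, "ty": 0.001, "tz": 0.014, "ax": -0.2, "ay": -0.1, "az": -0.1},
  {"hand": 255, "tx": -0.001, "ty": 0.001, "tz": 0.017, "ax": -0.2, "ay": -0.1, "az": -0.1},
  {"hand": 255, "tx": -0.001, "ty": 0.001, "tz": 0.018, "ax": -0.2, "ay": -0.1, "az": -0.1},
  {"hand": 255, "tx": -0.001, "ty": 0.001, "tz": 0.018, "ax": -0.2, "ay": -0.1, "az": -0.1},
])

```text
clock: 5.0
ee_pos: [520.9, -388.9, 108.6]
tcp_rot: [0.003, 0.78, 0.626, 0.0]
force: [-0.2, -0.1, 0.0]
grip_width: 0.097
```

```bash
python3 go.py h 35 0 103.3 0;python3 go.py h 35 0 103.3 0
```

```text
t [0.0008, -0.0014, 0.0053] a [0.28, 0.23, -0.03] | 6 mm
clock 5.0 pos [ 520.9 -388.9  108.6] holder [ 36.4  -0.8 108.6] F [-0.2 -0.1  0. ] grip 8.6 q [-0.82  0.71  1.25 -0.    1.18 -0.6 ]
t [0.0008, -0.0014, 0.0053] a [0.28, 0.23, -0.03] | 6 mm
clock 5.0 pos [ 520.9 -388.9  108.6] holder [ 36.4  -0.8 108.6] F [-0.2 -0.1  0. ] grip 8.6 q [-0.82  0.71  1.25 -0.    1.18 -0.6 ]
```

```bash
cat > avg.py <<'E'
from h import *
import sys
P=[];F=[]
for i in range(int(sys.argv[1])):
    read_camera("scene");s=sense();P.append(s["ee_pos"]);F.append(s["force"])
P=np.array(P);print("mean",P.mean(0).round(2),"sd",P.std(0).round(2),"F",np.mean(F,0).round(2))
c,sn=np.cos(YAW),np.sin(YAW);p=P.mean(0);q=p[:2]-H
print("holder",np.round([c*q[0]+sn*q[1],-sn*q[0]+c*q[1],p[2]],1),"last",P[-1].round(1),s["tcp_rot"].round(4),round(s["clock"],2))
E
python3 avg.py 8
```

```text
mean [ 520.98 -388.97  108.77] sd [0.02 0.03 0.06] F [ 0.05 -0.04 -0.31]
holder [ 36.4  -0.9 108.8] last [ 520.9 -388.9  108.7] [0.0032 0.7795 0.6264 0.    ] 5.4
```

Call:
jog_arm([
  {"hand": 255, "tx": 0.0008, "ty": -0.0014, "tz": 0.002, "ax": 0.2, "ay": 0.2, "az": 0},
  {"hand": 255, "tx": 0.0008, "ty": -0.0014, "tz": 0.003, "ax": 0.2, "ay": 0.2, "az": 0},
  {"hand": 255, "tx": 0.0008, "ty": -0.0014, "tz": 0.003, "ax": 0.2, "ay": 0.2, "az": 0},
])

```text
clock: 5.7
ee_pos: [519.7, -387.8, 105.4]
tcp_rot: [0.001, 0.78, 0.626, 0.0]
force: [-0.1, -0.0, -0.3]
grip_width: 0.102
```

```bash
python3 avg.py 3
```

```text
mean [ 519.75 -387.87  105.62] sd [0.03 0.02 0.07] F [ 0.31 -0.16 -0.1 ]
holder [ 3.500e+01 -1.000e-01  1.056e+02] last [ 519.8 -387.9  105.7] [8.000e-04 7.795e-01 6.264e-01 3.000e-04] 5.85
```

Call:
jog_arm([
  {"hand": 255, "tx": 0, "ty": 0, "tz": 0.001, "ax": 0, "ay": 0, "az": 0},
  {"hand": 255, "tx": 0, "ty": 0, "tz": 0.0018, "ax": 0, "ay": 0, "az": 0},
  {"hand": 255, "tx": 0, "ty": 0, "tz": 0.0018, "ax": 0, "ay": 0, "az": 0},
])

```text
clock: 6.15
ee_pos: [519.7, -387.8, 103.7]
tcp_rot: [0.001, 0.78, 0.626, 0.0]
force: [0.4, -0.4, 0.3]
grip_width: 0.097
```

```bash
python3 avg.py 3
```

```text
mean [ 519.78 -387.88  103.85] sd [0.02 0.01 0.06] F [-0.34 -0.25  0.02]
holder [ 3.500e+01 -1.000e-01  1.039e+02] last [ 519.8 -387.9  103.9] [8.000e-04 7.795e-01 6.264e-01 3.000e-04] 6.3
```

Call:
jog_arm([
  {"hand": 255, "tx": 0, "ty": 0, "tz": 0.0008, "ax": 0, "ay": 0, "az": 0},
  {"hand": 255, "tx": 0, "ty": 0, "tz": 0.0008, "ax": 0, "ay": 0, "az": 0},
])

```text
clock: 6.5
ee_pos: [519.8, -388.0, 103.2]
tcp_rot: [0.001, 0.78, 0.626, 0.0]
force: [-0.2, -0.1, 0.9]
grip_width: 0.101
```

```bash
python3 avg.py 3
```

```text
mean [ 519.86 -387.96  103.26] sd [0.01 0.   0.02] F [ 0.06 -0.29  1.83]
holder [ 3.510e+01 -1.000e-01  1.033e+02] last [ 519.9 -388.   103.3] [1.000e-03 7.795e-01 6.264e-01 3.000e-04] 6.65
```

Call:
jog_arm([
  {"hand": 215, "tx": 0, "ty": 0, "tz": 0, "ax": 0, "ay": 0, "az": 0},
  {"hand": 205, "tx": 0, "ty": 0, "tz": 0, "ax": 0, "ay": 0, "az": 0},
  {"hand": 190, "tx": 0, "ty": 0, "tz": 0, "ax": 0, "ay": 0, "az": 0},
  {"hand": 170, "tx": 0, "ty": 0, "tz": 0, "ax": 0, "ay": 0, "az": 0},
  {"hand": 150, "tx": 0, "ty": 0, "tz": 0, "ax": 0, "ay": 0, "az": 0},
])

```text
clock: 7.15
ee_pos: [519.8, -387.9, 103.2]
tcp_rot: [0.001, 0.78, 0.626, 0.0]
force: [0.8, 0.4, -0.0]
grip_width: 0.395
```

Call:
jog_arm([
  {"hand": 150, "tx": 0, "ty": 0, "tz": -0.02, "ax": 0, "ay": 0, "az": 0},
  {"hand": 150, "tx": 0, "ty": 0, "tz": -0.05, "ax": 0, "ay": 0, "az": 0},
  {"hand": 150, "tx": 0, "ty": -0.03, "tz": -0.08, "ax": 0, "ay": 0, "az": 0},
  {"hand": 150, "tx": 0, "ty": -0.08, "tz": -0.09, "ax": 0, "ay": 0, "az": 0},
  {"hand": 150, "tx": 0, "ty": -0.13, "tz": -0.09, "ax": 0, "ay": 0, "az": 0},
])

```text
clock: 7.65
ee_pos: [392.8, -359.9, 194.4]
tcp_rot: [0.003, 0.779, 0.627, 0.0]
force: [-0.3, -1.7, 0.4]
grip_width: 0.411
```

```bash
python3 go.py h -100 0 190 90; python3 - <<'E'
from h import *
for n in("scene","top"): cv2.imwrite(f"pics/{n}5.png",read_camera(n)[:,:,::-1])
s=cv2.imread("pics/scene5.png");t=cv2.imread("pics/top5.png")
cv2.imwrite("pics/a5.png",np.hstack([cv2.resize(s[270:400,370:530],None,fx=4,fy=4,interpolation=2)]))
E
```

```text
t [0.0001, -0.005, 0.0044] a [0.05, 0.34, -89.98] | 7 mm
clock 7.65 pos [ 392.8 -359.9  194.4] holder [-95.1  -0.  194.4] F [-0.3 -1.7  0.4] grip 36.2 q [-0.96  0.37  1.56  0.    1.21 -0.75]
```

View pics/a5.png

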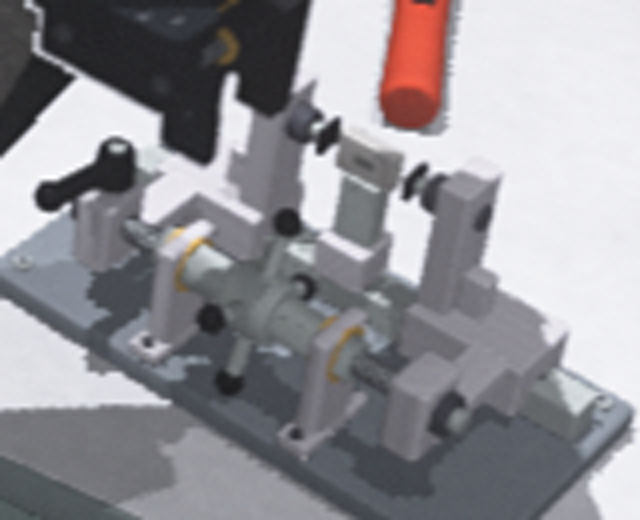

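```bash
python3 go.py h -54 0 170 -90
```

```text
t [-0.0011, 0.0447, 0.0224] a [-0.15, -0.0, 89.84] | 50 mm
clock 7.75 pos [ 389.5 -357.9  192.5] holder [-98.7   1.2 192.5] F [ 0.5  0.5 -0.2] grip 35.9 q [-0.96  0.37  1.56  0.    1.21 -0.75]
```

Call:
jog_arm([
  {"hand": 255, "tx": -0.001, "ty": 0.045, "tz": 0.015, "ax": 0, "ay": 0, "az": 89.8},
  {"hand": 255, "tx": -0.001, "ty": 0.045, "tz": 0.015, "ax": 0, "ay": 0, "az": 89.8},
  {"hand": 255, "tx": -0.001, "ty": 0.045, "tz": 0.015, "ax": 0, "ay": 0, "az": 89.8},
  {"hand": 255, "tx": -0.001, "ty": 0.045, "tz": 0.015, "ax": 0, "ay": 0, "az": 89.8},
  {"hand": 255, "tx": -0.001, "ty": 0.045, "tz": 0.015, "ax": 0, "ay": 0, "az": 89.8},
])

```text
clock: 8.25
ee_pos: [433.8, -368.8, 177.3]
tcp_rot: [0.0, 0.956, 0.295, -0.0]
force: [0.2, -0.7, -0.4]
grip_width: 0.008
```

```bash
python3 go.py h -54 0 170 -90
```

```text
t [-0.0007, -0.0006, 0.0073] a [0.03, 0.01, 46.66] | 7 mm
clock 8.25 pos [ 433.8 -368.8  177.3] holder [-5.310e+01  1.000e-01  1.773e+02] F [ 0.2 -0.7 -0.4] grip 0.7 q [-0.91  0.47  1.46 -0.    1.21  0.06]
```

Call:
jog_arm([
  {"hand": 255, "tx": -0.001, "ty": -0.001, "tz": 0.007, "ax": 0, "ay": 0, "az": 46.7},
  {"hand": 255, "tx": -0.001, "ty": -0.001, "tz": 0.007, "ax": 0, "ay": 0, "az": 46.7},
  {"hand": 255, "tx": -0.001, "ty": -0.001, "tz": 0.007, "ax": 0, "ay": 0, "az": 46.7},
  {"hand": 255, "tx": -0.001, "ty": -0.001, "tz": 0.007, "ax": 0, "ay": 0, "az": 46.7},
  {"hand": 255, "tx": -0.001, "ty": -0.001, "tz": 0.007, "ax": 0, "ay": 0, "az": 46.7},
])

```text
clock: 8.75
ee_pos: [433.0, -368.8, 170.4]
tcp_rot: [0.0, 0.997, -0.076, 0.0]
force: [0.3, 0.2, 0.8]
grip_width: 0.003
```

Call:
jog_arm([
  {"hand": 255, "tx": 0, "ty": 0, "tz": 0, "ax": 0, "ay": 0, "az": 3.5},
])

```text
clock: 8.85
ee_pos: [433.5, -369.0, 170.4]
tcp_rot: [0.001, 0.994, -0.109, 0.0]
force: [-1.3, -0.8, -0.6]
grip_width: 0.002
```

```bash
python3 go.py h -54 0 170 -90 -54 0 100 -90; python3 - <<'E'
from h import *
for n in("scene","top"): cv2.imwrite(f"pics/{n}6.png",read_camera(n)[:,:,::-1])
s=cv2.imread("pics/scene6.png");t=cv2.imread("pics/top6.png")
cv2.imwrite("pics/a6.png",np.hstack([cv2.resize(s[250:400,370:530],None,fx=4,fy=4,interpolation=2)]))
E
```

```text
t [-0.0007, -0.0002, 0.0004] a [0.05, -0.05, -0.11] | 1 mm
t [-0.0008, -0.0002, 0.0704] a [0.05, -0.05, -0.11] | 70 mm
clock 8.85 pos [ 433.5 -369.   170.4] holder [-53.3  -0.2 170.4] F [-1.3 -0.8 -0.6] grip 0.2 q [-0.91  0.48  1.47 -0.    1.2   0.88]
```

View pics/a6.png

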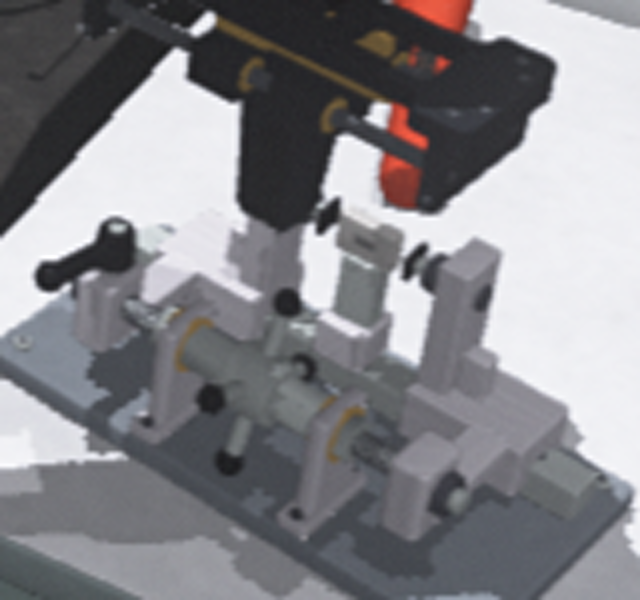

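```bash
python3 - <<'E'
from h import *
for p in((-53,-93,226),(-53,93,226),(-53,-93,200),(-62,-17,162),(-45,17,162)): print(p,((proj("scene",hw(*p))-[370,250]+.5)*4).round())
E
```

```text
(-53, -93, 226) [495. 194.]
(-53, 93, 226) [114.   4.]
(-53, -93, 200) [483. 247.]
(-62, -17, 162) [295. 246.]
(-45, 17, 162) [252. 193.]
```

Call:
jog_arm([
  {"hand": 255, "tx": -0.001, "ty": 0, "tz": 0.04, "ax": 0, "ay": 0, "az": 0},
  {"hand": 255, "tx": -0.001, "ty": 0, "tz": 0.06, "ax": 0, "ay": 0, "az": 0},
  {"hand": 255, "tx": -0.001, "ty": 0, "tz": 0.07, "ax": 0, "ay": 0, "az": 0},
  {"hand": 255, "tx": -0.001, "ty": 0, "tz": 0.07, "ax": 0, "ay": 0, "az": 0},
])

```text
clock: 9.35
ee_pos: [432.5, -368.7, 99.6]
tcp_rot: [-0.0, 0.994, -0.106, -0.0]
force: [-0.6, -0.0, -0.6]
grip_width: 0.004
```

```bash
cat > arc.py <<'E'
# corner path for pin angles (deg) -> holder TCP x,z ; then tool shift
import numpy as np,sys,subprocess
r=34
a=[]
for t in map(float,sys.argv[1:]):
    s,c=np.sin(np.radians(t)),np.cos(np.radians(t));X=r*s-4*c-9;Z=r*c+4*s
    a+=[str(-45+X),"0",str(70+Z),"-90"]
print(subprocess.run(["python3","go.py","h"]+a,capture_output=True,text=True).stdout)
E
python3 arc.py 20 32 44 56 68 80
```

```text
t [0.0082, -0.0, -0.0037] a [-0.01, 0.02, 0.23] | 9 mm
t [0.015, -0.0, -0.0014] a [-0.01, 0.02, 0.23] | 15 mm
t [0.0211, 0.0, 0.0024] a [-0.01, 0.02, 0.23] | 21 mm
t [0.0263, 0.0, 0.0073] a [-0.01, 0.02, 0.23] | 27 mm
t [0.0304, 0.0001, 0.0131] a [-0.01, 0.02, 0.23] | 33 mm
t [0.0331, 0.0001, 0.0197] a [-0.01, 0.02, 0.23] | 39 mm
clock 9.35 pos [ 432.5 -368.7   99.6] holder [-54.3  -0.1  99.6] F [-0.6 -0.  -0.6] grip 0.3 q [-0.91  0.56  1.54 -0.    1.04  0.87]
```

Call:
jog_arm([
  {"hand": 255, "tx": 0.012, "ty": 0, "tz": -0.002, "ax": 0, "ay": 0, "az": 0},
  {"hand": 255, "tx": 0.018, "ty": 0, "tz": 0.0005, "ax": 0, "ay": 0, "az": 0},
  {"hand": 255, "tx": 0.023, "ty": 0, "tz": 0.004, "ax": 0, "ay": 0, "az": 0},
  {"hand": 255, "tx": 0.0265, "ty": 0, "tz": 0.0073, "ax": 0, "ay": 0, "az": 0},
  {"hand": 255, "tx": 0.029, "ty": 0, "tz": 0.011, "ax": 0, "ay": 0, "az": 0},
])

```text
clock: 9.85
ee_pos: [461.6, -375.3, 89.1]
tcp_rot: [0.001, 0.994, -0.106, 0.001]
force: [-0.2, -0.8, 4.0]
grip_width: 0.002
```

```bash
python3 arc.py 64 70 76 82 88; python3 - <<'E'
from h import *
for n in("scene","top"): cv2.imwrite(f"pics/{n}7.png",read_camera(n)[:,:,::-1])
s=cv2.imread("pics/scene7.png");t=cv2.imread("pics/top7.png")
cv2.imwrite("pics/a7.png",np.hstack([cv2.resize(s[270:400,370:530],None,fx=4,fy=4,interpolation=2)]))
E
```

```text
t [-0.0007, -0.0003, 0.0006] a [0.07, -0.09, 0.24] | 1 mm
t [0.0011, -0.0003, 0.0037] a [0.07, -0.09, 0.24] | 4 mm
t [0.0026, -0.0003, 0.007] a [0.07, -0.09, 0.24] | 7 mm
t [0.0036, -0.0003, 0.0104] a [0.07, -0.09, 0.24] | 11 mm
t [0.0044, -0.0003, 0.0139] a [0.07, -0.09, 0.24] | 15 mm
clock 9.85 pos [ 461.6 -375.3   89.1] holder [-24.5  -0.3  89.1] F [-0.2 -0.8  4. ] grip 0.2 q [-0.88  0.62  1.46  0.    1.06  0.9 ]
```

View pics/a7.png

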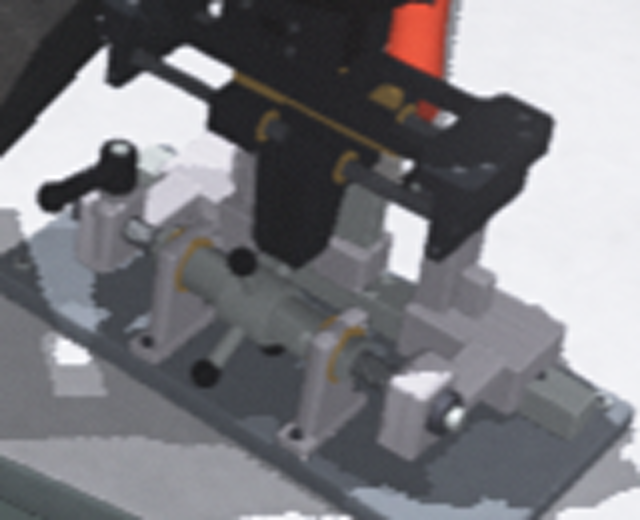

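Call:
jog_arm([
  {"hand": 255, "tx": 0.001, "ty": 0, "tz": 0.0037, "ax": 0, "ay": 0, "az": 0},
  {"hand": 255, "tx": 0.0026, "ty": 0, "tz": 0.007, "ax": 0, "ay": 0, "az": 0},
  {"hand": 255, "tx": 0.0036, "ty": 0, "tz": 0.0104, "ax": 0, "ay": 0, "az": 0},
  {"hand": 255, "tx": 0.0036, "ty": 0, "tz": 0.0104, "ax": 0, "ay": 0, "az": 0},
])

```text
clock: 10.35
ee_pos: [465.3, -375.9, 77.9]
tcp_rot: [0.0, 0.994, -0.106, 0.001]
force: [3.2, -0.8, 2.9]
grip_width: 0.003
```

Call:
jog_arm([
  {"hand": 255, "tx": 0, "ty": 0, "tz": -0.03, "ax": 0, "ay": 0, "az": 0},
  {"hand": 255, "tx": 0, "ty": 0, "tz": -0.06, "ax": 0, "ay": 0, "az": 0},
  {"hand": 255, "tx": -0.02, "ty": 0, "tz": -0.075, "ax": 0, "ay": 0, "az": 0},
  {"hand": 255, "tx": -0.05, "ty": 0, "tz": -0.075, "ax": 0, "ay": 0, "az": 0},
  {"hand": 255, "tx": -0.052, "ty": 0, "tz": -0.075, "ax": 0, "ay": 0, "az": 0},
])

```text
clock: 10.85
ee_pos: [412.1, -364.1, 152.4]
tcp_rot: [-0.0, 0.994, -0.106, -0.0]
force: [0.0, 0.2, 0.4]
grip_width: 0.003
```

```bash
cat > look.py <<'E'
from black import *
import sys
k=sys.argv[1]
for n in("scene","top"): cv2.imwrite(f"pics/{n}{k}.png",read_camera(n)[:,:,::-1])
s=cv2.imread(f"pics/scene{k}.png")
cv2.imwrite(f"pics/a{k}.png",cv2.resize(s[270:400,370:530],None,fx=4,fy=4,interpolation=2))
# candidate ball positions for pin angles
for t in range(-60,31,10): 
    a=np.radians(t);u=proj("scene",hw(-45+40.5*np.sin(a),0,64+40.5*np.cos(a)));print(t,((u-[370,270]+.5)*4).round(),end=" ")
E
python3 look.py 8; python3 go.py h -68 0 150 -90
```

```text
-60 [214. 308.] -50 [222. 293.] -40 [230. 279.] -30 [239. 266.] -20 [248. 254.] -10 [258. 243.] 0 [268. 235.] 10 [277. 229.] 20 [285. 225.] 30 [293. 224.] t [0.0053, -0.0002, 0.0025] a [-0.0, -0.05, 0.2] | 6 mm
clock 10.95 pos [ 414.  -364.8  152.5] holder [-73.3  -0.2 152.5] F [ 0.6  0.7 -0. ] grip 0.1 q [-0.93  0.46  1.54  0.    1.14  0.85]
```

View pics/a8.png

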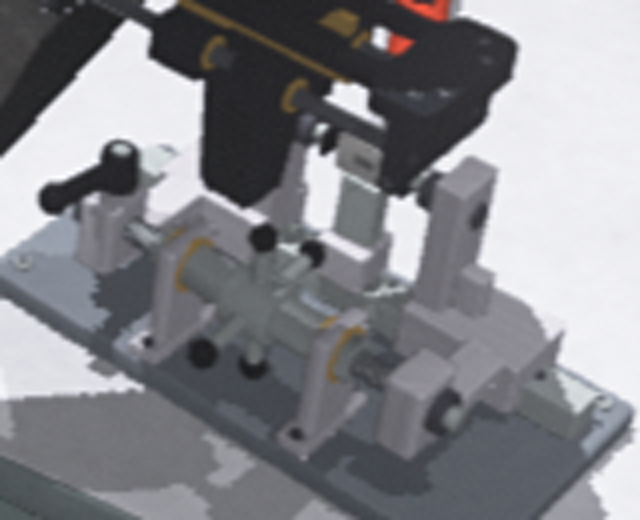

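Call:
jog_arm([
  {"hand": 255, "tx": 0.003, "ty": 0, "tz": 0.03, "ax": 0, "ay": 0, "az": 0},
  {"hand": 255, "tx": 0.003, "ty": 0, "tz": 0.05, "ax": 0, "ay": 0, "az": 0},
  {"hand": 255, "tx": 0.003, "ty": 0, "tz": 0.05, "ax": 0, "ay": 0, "az": 0},
])

```text
clock: 11.25
ee_pos: [416.6, -364.3, 99.5]
tcp_rot: [-0.002, 0.994, -0.106, -0.002]
force: [0.8, -0.3, 1.0]
grip_width: 0.007
```

```bash
python3 arc.py 0 10 20 30 40 50
```

```text
t [0.0128, 0.0008, -0.0045] a [-0.22, 0.2, 0.22] | 14 mm
t [0.0187, 0.0009, -0.0047] a [-0.22, 0.2, 0.22] | 19 mm
t [0.0246, 0.0009, -0.0039] a [-0.22, 0.2, 0.22] | 25 mm
t [0.0303, 0.0009, -0.002] a [-0.22, 0.2, 0.22] | 30 mm
t [0.0356, 0.001, 0.0008] a [-0.22, 0.2, 0.22] | 36 mm
t [0.0403, 0.001, 0.0045] a [-0.22, 0.2, 0.22] | 41 mm
clock 11.25 pos [ 416.6 -364.3   99.5] holder [-70.8   0.8  99.5] F [ 0.8 -0.3  1. ] grip 0.6 q [-0.93  0.53  1.58  0.    1.03  0.85]
```

Call:
jog_arm([
  {"hand": 255, "tx": 0.013, "ty": 0, "tz": -0.0045, "ax": 0, "ay": 0, "az": 0},
  {"hand": 255, "tx": 0.02, "ty": 0, "tz": -0.0045, "ax": 0, "ay": 0, "az": 0},
  {"hand": 255, "tx": 0.027, "ty": 0, "tz": -0.003, "ax": 0, "ay": 0, "az": 0},
  {"hand": 255, "tx": 0.034, "ty": 0, "tz": 0, "ax": 0, "ay": 0, "az": 0},
  {"hand": 255, "tx": 0.0403, "ty": 0, "tz": 0.0045, "ax": 0, "ay": 0, "az": 0},
])

```text
clock: 11.75
ee_pos: [456.7, -373.1, 95.1]
tcp_rot: [-0.002, 0.994, -0.106, -0.001]
force: [-3.8, 0.9, 1.9]
grip_width: 0.004
```

```bash
python3 arc.py 50 58 66 74 82
```

```text
t [-0.0007, 0.0008, 0.0002] a [-0.18, 0.16, 0.23] | 1 mm
t [0.0025, 0.0008, 0.0037] a [-0.18, 0.16, 0.23] | 5 mm
t [0.0053, 0.0008, 0.0076] a [-0.18, 0.16, 0.23] | 9 mm
t [0.0074, 0.0009, 0.0119] a [-0.18, 0.16, 0.23] | 14 mm
t [0.009, 0.0009, 0.0164] a [-0.18, 0.16, 0.23] | 19 mm
clock 11.75 pos [ 456.7 -373.1   95.1] holder [-29.8   0.8  95.1] F [-3.8  0.9  1.9] grip 0.3 q [-0.88  0.61  1.47  0.    1.07  0.9 ]
```

Call:
jog_arm([
  {"hand": 255, "tx": 0.0025, "ty": 0.001, "tz": 0.0037, "ax": 0, "ay": 0, "az": 0},
  {"hand": 255, "tx": 0.0053, "ty": 0.001, "tz": 0.0076, "ax": 0, "ay": 0, "az": 0},
  {"hand": 255, "tx": 0.0074, "ty": 0.001, "tz": 0.0119, "ax": 0, "ay": 0, "az": 0},
  {"hand": 255, "tx": 0.009, "ty": 0.001, "tz": 0.0164, "ax": 0, "ay": 0, "az": 0},
  {"hand": 255, "tx": 0.009, "ty": 0.001, "tz": 0.0164, "ax": 0, "ay": 0, "az": 0},
])

```text
clock: 12.25
ee_pos: [465.5, -376.1, 78.2]
tcp_rot: [-0.002, 0.994, -0.106, -0.001]
force: [1.5, -0.2, 0.3]
grip_width: 0.002
```

Call:
jog_arm([
  {"hand": 255, "tx": 0, "ty": 0, "tz": -0.03, "ax": 0, "ay": 0, "az": 0},
  {"hand": 255, "tx": 0, "ty": 0, "tz": -0.06, "ax": 0, "ay": 0, "az": 0},
  {"hand": 255, "tx": -0.02, "ty": 0, "tz": -0.075, "ax": 0, "ay": 0, "az": 0},
  {"hand": 255, "tx": -0.049, "ty": 0, "tz": -0.075, "ax": 0, "ay": 0, "az": 0},
  {"hand": 255, "tx": -0.049, "ty": 0, "tz": -0.075, "ax": 0, "ay": 0, "az": 0},
])

```text
clock: 12.75
ee_pos: [415.6, -365.7, 153.5]
tcp_rot: [-0.002, 0.994, -0.107, -0.002]
force: [0.7, -0.7, -0.4]
grip_width: 0.002
```

```bash
python3 look.py 9; python3 go.py h -70 0 102 -90
```

```text
-60 [214. 308.] -50 [222. 293.] -40 [230. 279.] -30 [239. 266.] -20 [248. 254.] -10 [258. 243.] 0 [268. 235.] 10 [277. 229.] 20 [285. 225.] 30 [293. 224.] t [-0.0004, -0.0008, 0.0514] a [-0.15, 0.13, 0.18] | 51 mm
clock 12.85 pos [ 417.5 -366.3  153.4] holder [-69.5  -0.9 153.4] F [ 0.4  0.1 -0.3] grip 0.4 q [-0.93  0.47  1.53  0.    1.15  0.85]
```

View pics/a9.png

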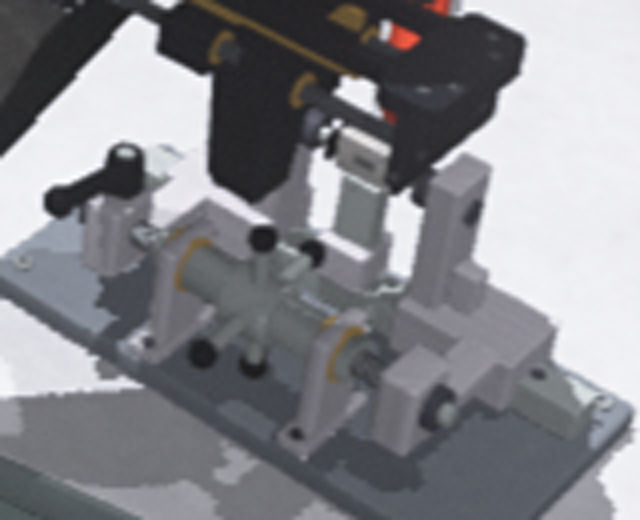

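Call:
jog_arm([
  {"hand": 255, "tx": 0, "ty": 0, "tz": 0.03, "ax": 0, "ay": 0, "az": 0},
  {"hand": 255, "tx": 0, "ty": -0.001, "tz": 0.05, "ax": 0, "ay": 0, "az": 0},
  {"hand": 255, "tx": 0, "ty": -0.001, "tz": 0.051, "ax": 0, "ay": 0, "az": 0},
])

```text
clock: 13.15
ee_pos: [417.4, -364.2, 99.8]
tcp_rot: [-0.003, 0.994, -0.106, -0.003]
force: [-0.5, 0.2, -0.9]
grip_width: 0.005
```

```bash
python3 arc.py 0 10 20 30 40 50
```

```text
t [0.012, 0.0011, -0.0043] a [-0.33, 0.34, 0.2] | 13 mm
t [0.018, 0.0011, -0.0045] a [-0.33, 0.34, 0.2] | 19 mm
t [0.0239, 0.0011, -0.0037] a [-0.33, 0.34, 0.2] | 24 mm
t [0.0295, 0.0011, -0.0019] a [-0.33, 0.34, 0.2] | 30 mm
t [0.0348, 0.0012, 0.0009] a [-0.33, 0.34, 0.2] | 35 mm
t [0.0395, 0.0012, 0.0046] a [-0.33, 0.34, 0.2] | 40 mm
clock 13.15 pos [ 417.4 -364.2   99.8] holder [-70.    1.   99.8] F [-0.5  0.2 -0.9] grip 0.5 q [-0.93  0.54  1.58  0.    1.03  0.85]
```

Call:
jog_arm([
  {"hand": 255, "tx": 0.012, "ty": 0.001, "tz": -0.0045, "ax": -0.3, "ay": 0.3, "az": 0},
  {"hand": 255, "tx": 0.019, "ty": 0.001, "tz": -0.0045, "ax": -0.3, "ay": 0.3, "az": 0},
  {"hand": 255, "tx": 0.026, "ty": 0.001, "tz": -0.003, "ax": -0.3, "ay": 0.3, "az": 0},
  {"hand": 255, "tx": 0.033, "ty": 0.001, "tz": 0, "ax": -0.3, "ay": 0.3, "az": 0},
  {"hand": 255, "tx": 0.0395, "ty": 0.001, "tz": 0.0045, "ax": -0.3, "ay": 0.3, "az": 0},
])

```text
clock: 13.65
ee_pos: [456.5, -373.9, 95.3]
tcp_rot: [0.0, 0.994, -0.106, 0.0]
force: [-3.5, 0.7, 2.5]
grip_width: 0.005
```

```bash
python3 arc.py 50 58 66 74 82;python3 look.py 10
```

```text
t [-0.0007, -0.0, 0.0004] a [0.02, -0.0, 0.21] | 1 mm
t [0.0025, -0.0, 0.0039] a [0.02, -0.0, 0.21] | 5 mm
t [0.0052, -0.0, 0.0078] a [0.02, -0.0, 0.21] | 9 mm
t [0.0074, -0.0, 0.0121] a [0.02, -0.0, 0.21] | 14 mm
t [0.0089, -0.0, 0.0166] a [0.02, -0.0, 0.21] | 19 mm
clock 13.65 pos [ 456.5 -373.9   95.3] holder [-29.8  -0.   95.3] F [-3.5  0.7  2.5] grip 0.5 q [-0.88  0.61  1.47 -0.    1.06  0.9 ]

-60 [214. 308.] -50 [222. 293.] -40 [230. 279.] -30 [239. 266.] -20 [248. 254.] -10 [258. 243.] 0 [268. 235.] 10 [277. 229.] 20 [285. 225.] 30 [293. 224.]
```

View pics/a10.png

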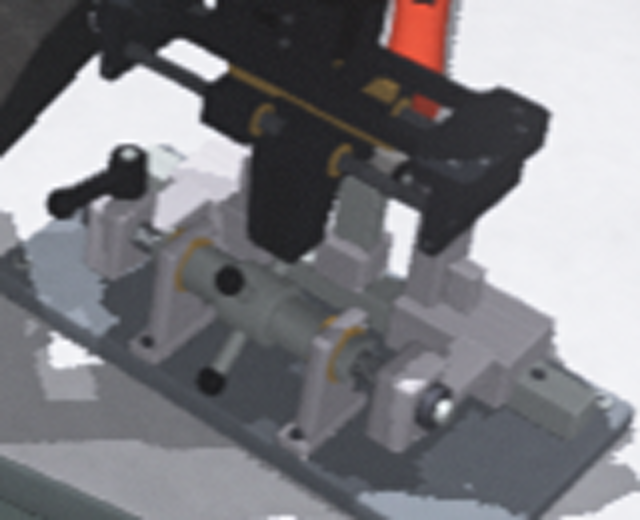

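Call:
jog_arm([
  {"hand": 255, "tx": 0.0025, "ty": 0, "tz": 0.0039, "ax": 0, "ay": 0, "az": 0},
  {"hand": 255, "tx": 0.0052, "ty": 0, "tz": 0.0078, "ax": 0, "ay": 0, "az": 0},
  {"hand": 255, "tx": 0.0074, "ty": 0, "tz": 0.012, "ax": 0, "ay": 0, "az": 0},
  {"hand": 255, "tx": 0.0089, "ty": 0, "tz": 0.0166, "ax": 0, "ay": 0, "az": 0},
  {"hand": 255, "tx": 0.0089, "ty": 0, "tz": 0.0166, "ax": 0, "ay": 0, "az": 0},
])

```text
clock: 14.25
ee_pos: [465.7, -375.8, 77.6]
tcp_rot: [0.0, 0.994, -0.106, 0.0]
force: [2.6, -1.0, 1.0]
grip_width: 0.005
```

Call:
jog_arm([
  {"hand": 255, "tx": 0, "ty": 0, "tz": -0.03, "ax": 0, "ay": 0, "az": 0},
  {"hand": 255, "tx": 0, "ty": 0, "tz": -0.06, "ax": 0, "ay": 0, "az": 0},
  {"hand": 255, "tx": -0.02, "ty": 0, "tz": -0.075, "ax": 0, "ay": 0, "az": 0},
  {"hand": 255, "tx": -0.049, "ty": 0, "tz": -0.075, "ax": 0, "ay": 0, "az": 0},
  {"hand": 255, "tx": -0.049, "ty": 0, "tz": -0.075, "ax": 0, "ay": 0, "az": 0},
])

```text
clock: 14.75
ee_pos: [415.5, -364.6, 152.4]
tcp_rot: [-0.001, 0.994, -0.107, -0.001]
force: [-0.1, 1.1, -0.2]
grip_width: 0.004
```

```bash
python3 look.py 11; python3 go.py h -70 0 102 -90
```

```text
-60 [214. 308.] -50 [222. 293.] -40 [230. 279.] -30 [239. 266.] -20 [248. 254.] -10 [258. 243.] 0 [268. 235.] 10 [277. 229.] 20 [285. 225.] 30 [293. 224.] t [-0.0003, -0.0, 0.0504] a [-0.03, -0.02, 0.18] | 50 mm
clock 14.85 pos [ 417.5 -365.4  152.4] holder [-6.970e+01 -1.000e-01  1.524e+02] F [ 0.1 -0.9 -0.1] grip 0.2 q [-0.93  0.47  1.53  0.    1.14  0.85]
```

View pics/a11.png

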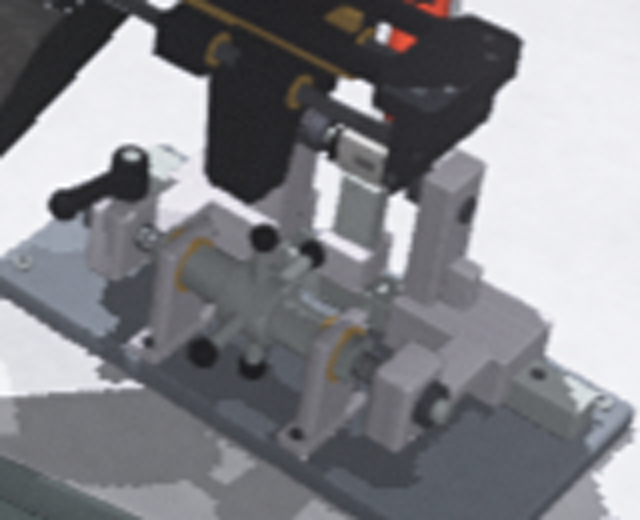

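Call:
jog_arm([
  {"hand": 255, "tx": 0, "ty": 0, "tz": 0.03, "ax": 0, "ay": 0, "az": 0},
  {"hand": 255, "tx": 0, "ty": 0, "tz": 0.05, "ax": 0, "ay": 0, "az": 0},
  {"hand": 255, "tx": 0, "ty": 0, "tz": 0.05, "ax": 0, "ay": 0, "az": 0},
  {"hand": 255, "tx": 0.01, "ty": 0, "tz": 0.05, "ax": 0, "ay": 0, "az": 0},
  {"hand": 255, "tx": 0.016, "ty": 0, "tz": 0.05, "ax": 0, "ay": 0, "az": 0},
])

```text
clock: 15.35
ee_pos: [434.2, -368.9, 103.1]
tcp_rot: [-0.0, 0.994, -0.106, 0.0]
force: [-2.8, 2.1, -1.2]
grip_width: 0.006
```

```bash
python3 go.py h -50 0 102 -90
```

```text
t [0.0027, 0.0001, 0.0011] a [-0.02, -0.02, 0.2] | 3 mm
clock 15.35 pos [ 434.2 -368.9  103.1] holder [-5.270e+01  1.000e-01  1.031e+02] F [-2.8  2.1 -1.2] grip 0.5 q [-0.91  0.56  1.53  0.    1.05  0.87]
```

Call:
jog_arm([
  {"hand": 255, "tx": 0.003, "ty": 0, "tz": 0.001, "ax": 0, "ay": 0, "az": 0},
  {"hand": 255, "tx": 0.003, "ty": 0, "tz": 0.001, "ax": 0, "ay": 0, "az": 0},
])

```text
clock: 15.55
ee_pos: [438.0, -369.9, 102.6]
tcp_rot: [0.0, 0.994, -0.106, 0.001]
force: [-0.1, 0.9, -0.4]
grip_width: 0.008
```

Call:
jog_arm([
  {"hand": 255, "tx": -0.015, "ty": 0, "tz": 0, "ax": 0, "ay": 0, "az": 0},
  {"hand": 255, "tx": -0.02, "ty": 0, "tz": -0.04, "ax": 0, "ay": 0, "az": 0},
  {"hand": 255, "tx": -0.06, "ty": 0, "tz": -0.06, "ax": 0, "ay": 0, "az": 0},
  {"hand": 255, "tx": -0.1, "ty": 0, "tz": -0.08, "ax": 0, "ay": 0, "az": 0},
  {"hand": 255, "tx": -0.12, "ty": 0, "tz": -0.08, "ax": 0, "ay": 0, "az": 0},
])

```text
clock: 16.05
ee_pos: [319.5, -345.1, 185.4]
tcp_rot: [0.003, 0.994, -0.106, 0.002]
force: [1.3, -0.5, 0.1]
grip_width: 0.004
```

```bash
python3 look.py 12; python3 go.py h -91 40 150 -90; python3 - <<'E'
from h import *
s=cv2.imread("pics/scene12.png");t=cv2.imread("pics/top12.png")
cv2.imwrite("pics/b12.png",np.vstack([cv2.resize(s[290:330,440:500],(720,480),interpolation=2)]))
cv2.imwrite("pics/c12.png",cv2.resize(t[205:300,380:510],None,fx=5,fy=5,interpolation=2))
E
```

```text
-60 [214. 308.] -50 [222. 293.] -40 [230. 279.] -30 [239. 266.] -20 [248. 254.] -10 [258. 243.] 0 [268. 235.] 10 [277. 229.] 20 [285. 225.] 30 [293. 224.] t [0.0788, -0.0409, 0.0339] a [0.16, -0.2, 0.12] | 95 mm
clock 16.15 pos [ 319.5 -344.8  183.7] holder [-169.8   -0.9  183.7] F [ 0.6 -0.7 -1.2] grip 0.6 q [-1.07  0.25  1.75  0.    1.13  0.71]
```

View pics/a12.png

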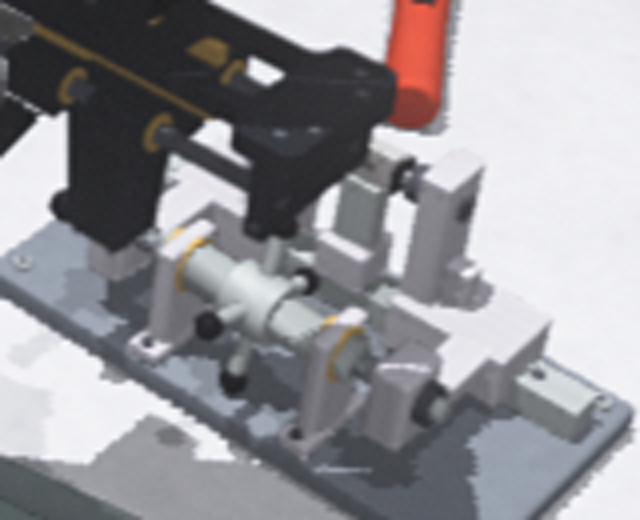

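View pics/b12.png

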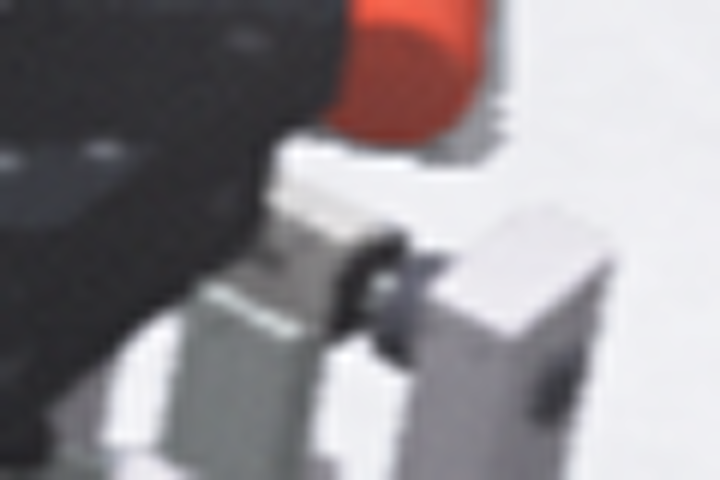

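View pics/c12.png

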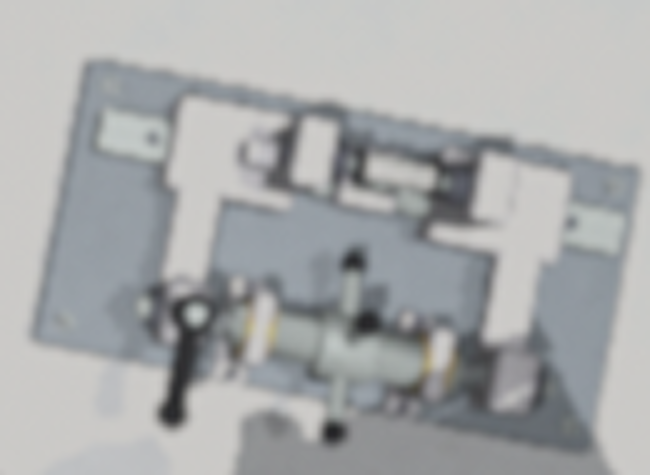

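```bash
python3 - <<'E'
from black import *
print([r[:3] for r in black("top",cv2.imread("pics/top12.png"),(380,205,130,95),75)])
for j in (10,11,12,12.5,13.5): print(j,"hub",proj("top",hw(-45,88-j,102)).round(1),"tip",proj("top",hw(-91,88-j,98.5)).round(1))
for t in(0,5,10,15,20,25):
    a=np.radians(t);print(t,proj("top",hw(-45+40.5*np.sin(a),0,62+40.5*np.cos(a))).round(1),proj("top",hw(-45-40.5*np.cos(a),0,62+40.5*np.sin(a))).round(1))
# lug / rail shifts between pictures: upright tops, via phase correlation
a=cv2.imread("pics/top0.png",0).astype(np.float32);b=cv2.imread("pics/top12.png",0).astype(np.float32)
for nm,(x,y,w,h) in dict(left=(405,255,24,40),leftup=(410,222,30,30),rightup=(475,235,24,40),base=(384,210,16,70)).items():
    p=a[y:y+h,x:x+w];r=cv2.matchTemplate(b[y-8:y+h+8,x-12:x+w+12],p,cv2.TM_CCOEFF_NORMED);_,m,_,l=cv2.minMaxLoc(r)
    X,Y=l;f=lambda q:(q[0]-q[2])/(2*(q[0]-2*q[1]+q[2]))
    print(nm,round(m,2),round(X-12+f(r[Y,X-1:X+2]),2),round(Y-8+f(r[Y-1:Y+2,X]),2))
print(proj("top",hw(-45,84,95))-proj("top",hw(-45,76,95)))
E
```

```text
[(np.int32(4), np.float64(467.7), np.float64(243.8)), (np.int32(5), np.float64(450.2), np.float64(256.6)), (np.int32(5), np.float64(415.2), np.float64(266.6)), (np.int32(15), np.float64(453.0), np.float64(269.1)), (np.int32(57), np.float64(415.7), np.float64(279.2)), (np.int32(5), np.float64(476.2), np.float64(276.4)), (np.int32(7), np.float64(475.0), np.float64(283.0)), (np.int32(10), np.float64(446.2), np.float64(291.0))]
10 hub [417.7 267.2] tip [413.5 287.4]
11 hub [418.1 267.3] tip [413.9 287.5]
12 hub [418.5 267.4] tip [414.4 287.6]
12.5 hub [418.8 267.4] tip [414.6 287.6]
13.5 hub [419.2 267.5] tip [415.  287.7]
0 [452.2 274.2] [444.8 291.4]
5 [452.5 272.7] [445.1 291.4]
10 [452.7 271.1] [445.5 291.3]
15 [452.9 269.6] [445.9 291. ]
20 [453.1 268.1] [446.3 290.6]
25 [453.2 266.7] [446.8 290.1]
left 0.9 3.69 0.67
leftup 0.99 3.87 0.82
rightup 0.97 -3.91 -0.92
base 1.0 -0.03 -0.04
[-3.5094783  -0.71218519]
```

```bash
cat > lev.py <<'E'
import numpy as np,sys,subprocess
a=[]
for p in map(float,sys.argv[1:]):
    t=np.radians(p);s,c=np.sin(t),np.cos(t);r=41+6*max(0,min(1,p/90))
    x=-45-r*c-7.5*s-9;y=75.4+r*s-7.5*c-17.5
    a+=[str(x),str(y),"98","-90"]
print(subprocess.run(["python3","go.py","h"]+a,capture_output=True,text=True).stdout)
E
python3 go.py h -92 42 150 -90 -92 42 98 -90
```

```text
t [0.0778, -0.0429, 0.0339] a [0.16, -0.2, 0.12] | 95 mm
t [0.0776, -0.043, 0.0859] a [0.16, -0.2, 0.12] | 124 mm
clock 16.15 pos [ 319.5 -344.8  183.7] holder [-169.8   -0.9  183.7] F [ 0.6 -0.7 -1.2] grip 0.6 q [-1.07  0.25  1.75  0.    1.13  0.71]
```

Call:
jog_arm([
  {"hand": 255, "tx": 0.03, "ty": -0.03, "tz": 0.01, "ax": 0, "ay": 0, "az": 0},
  {"hand": 255, "tx": 0.07, "ty": -0.041, "tz": 0.03, "ax": 0, "ay": 0, "az": 0},
  {"hand": 255, "tx": 0.075, "ty": -0.041, "tz": 0.05, "ax": 0, "ay": 0, "az": 0},
  {"hand": 255, "tx": 0.075, "ty": -0.041, "tz": 0.05, "ax": 0, "ay": 0, "az": 0},
])

```text
clock: 16.55
ee_pos: [402.7, -319.8, 131.5]
tcp_rot: [0.0, 0.994, -0.106, 0.0]
force: [-0.6, 0.4, -0.7]
grip_width: 0.003
```

```bash
python3 go.py h -94 42 98 -90; python3 look.py 13
```

```text
t [-0.0, -0.0007, 0.0335] a [0.01, -0.04, 0.23] | 34 mm
clock 16.55 pos [ 402.7 -319.8  131.5] holder [-94.   41.3 131.5] F [-0.6  0.4 -0.7] grip 0.3 q [-0.9   0.41  1.68  0.    1.05  0.88]
-60 [214. 308.] -50 [222. 293.] -40 [230. 279.] -30 [239. 266.] -20 [248. 254.] -10 [258. 243.] 0 [268. 235.] 10 [277. 229.] 20 [285. 225.] 30 [293. 224.]
```

View pics/a13.png

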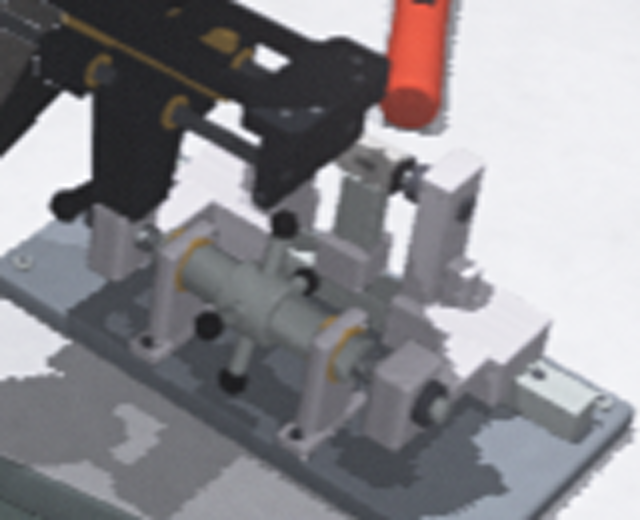

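Call:
jog_arm([
  {"hand": 255, "tx": 0, "ty": 0, "tz": 0.02, "ax": 0, "ay": 0, "az": 0},
  {"hand": 255, "tx": 0, "ty": 0, "tz": 0.033, "ax": 0, "ay": 0, "az": 0},
  {"hand": 255, "tx": 0, "ty": 0, "tz": 0.033, "ax": 0, "ay": 0, "az": 0},
])

```text
clock: 16.95
ee_pos: [401.7, -321.2, 101.0]
tcp_rot: [0.001, 0.994, -0.107, 0.001]
force: [-0.4, -0.9, -0.4]
grip_width: 0.005
```

```bash
python3 lev.py 0 10 20 30 40 50
```

```text
t [-0.0003, -0.0107, 0.003] a [0.12, -0.17, 0.08] | 11 mm
t [-0.0016, -0.0181, 0.003] a [0.12, -0.17, 0.08] | 18 mm
t [-0.0016, -0.0256, 0.003] a [0.12, -0.17, 0.08] | 26 mm
t [-0.0003, -0.0332, 0.0029] a [0.12, -0.17, 0.08] | 33 mm
t [0.0025, -0.0405, 0.0029] a [0.12, -0.17, 0.08] | 41 mm
t [0.0065, -0.0473, 0.0029] a [0.12, -0.17, 0.08] | 48 mm
clock 16.95 pos [ 401.7 -321.2  101. ] holder [-94.7  39.7 101. ] F [-0.4 -0.9 -0.4] grip 0.4 q [-0.9   0.45  1.71  0.    0.97  0.88]
```

Call:
jog_arm([
  {"hand": 255, "tx": 0, "ty": -0.01, "tz": 0.003, "ax": 0, "ay": 0, "az": 0},
  {"hand": 255, "tx": -0.0016, "ty": -0.018, "tz": 0.003, "ax": 0, "ay": 0, "az": 0},
  {"hand": 255, "tx": -0.0016, "ty": -0.0256, "tz": 0.003, "ax": 0, "ay": 0, "az": 0},
  {"hand": 255, "tx": -0.0003, "ty": -0.033, "tz": 0.003, "ax": 0, "ay": 0, "az": 0},
  {"hand": 255, "tx": 0.0025, "ty": -0.0405, "tz": 0.003, "ax": 0, "ay": 0, "az": 0},
])

```text
clock: 17.45
ee_pos: [413.2, -281.8, 98.5]
tcp_rot: [0.002, 0.994, -0.107, 0.002]
force: [0.9, -2.1, 1.3]
grip_width: 0.002
```

```bash
python3 lev.py 40 48 56 64 72 80 88;python3 look.py 14
```

```text
t [-0.0004, 0.0004, 0.0005] a [0.17, -0.22, 0.08] | 1 mm
t [0.0027, -0.0051, 0.0005] a [0.17, -0.22, 0.08] | 6 mm
t [0.0066, -0.0102, 0.0005] a [0.17, -0.22, 0.08] | 12 mm
t [0.0113, -0.0147, 0.0005] a [0.17, -0.22, 0.08] | 18 mm
t [0.0166, -0.0185, 0.0005] a [0.17, -0.22, 0.08] | 25 mm
t [0.0224, -0.0216, 0.0005] a [0.17, -0.22, 0.08] | 31 mm
t [0.0287, -0.0238, 0.0005] a [0.17, -0.22, 0.08] | 37 mm
clock 17.45 pos [ 413.2 -281.8   98.5] holder [-91.8  80.6  98.5] F [ 0.9 -2.1  1.3] grip 0.2 q [-0.83  0.43  1.76 -0.    0.95  0.95]

-60 [214. 308.] -50 [222. 293.] -40 [230. 279.] -30 [239. 266.] -20 [248. 254.] -10 [258. 243.] 0 [268. 235.] 10 [277. 229.] 20 [285. 225.] 30 [293. 224.]
```

View pics/a14.png

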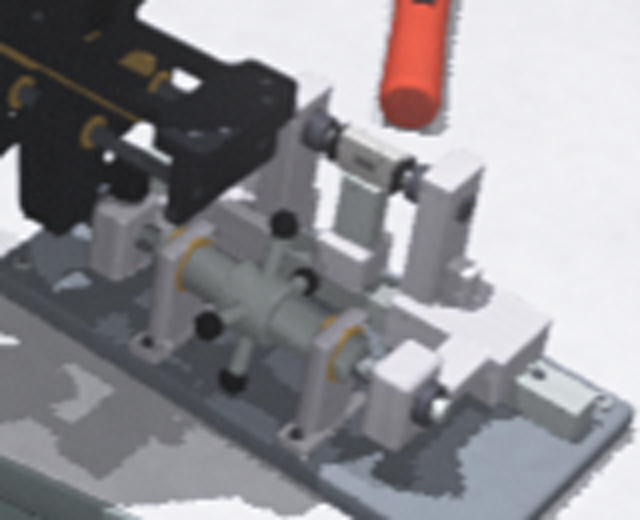

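Call:
jog_arm([
  {"hand": 255, "tx": 0.0027, "ty": -0.0051, "tz": 0, "ax": 0, "ay": 0, "az": 0},
  {"hand": 255, "tx": 0.0066, "ty": -0.0102, "tz": 0, "ax": 0, "ay": 0, "az": 0},
  {"hand": 255, "tx": 0.0113, "ty": -0.0147, "tz": 0, "ax": 0, "ay": 0, "az": 0},
  {"hand": 255, "tx": 0.0166, "ty": -0.0185, "tz": 0, "ax": 0, "ay": 0, "az": 0},
  {"hand": 255, "tx": 0.0224, "ty": -0.0216, "tz": 0, "ax": 0, "ay": 0, "az": 0},
])

```text
clock: 18.05
ee_pos: [440.2, -264.7, 98.1]
tcp_rot: [0.001, 0.994, -0.107, 0.001]
force: [-1.0, -2.0, -0.3]
grip_width: 0.006
```

```bash
python3 lev.py 80 84 88 92;python3 look.py 15; python3 - <<'E'
import cv2
t=cv2.imread("pics/top15.png")
cv2.imwrite("pics/c15.png",cv2.resize(t[205:300,380:510],None,fx=5,fy=5,interpolation=2))
E
```

```text
t [-0.0003, 0.0009, 0.0001] a [0.12, -0.16, 0.15] | 1 mm
t [0.0028, -0.0003, 0.0001] a [0.12, -0.16, 0.15] | 3 mm
t [0.006, -0.0013, 0.0001] a [0.12, -0.16, 0.15] | 6 mm
t [0.0093, -0.002, 0.0001] a [0.12, -0.16, 0.15] | 9 mm
clock 18.05 pos [ 440.2 -264.7   98.1] holder [-69.1 103.1  98.1] F [-1.  -2.  -0.3] grip 0.5 q [-0.77  0.46  1.71 -0.    0.97  1.02]

-60 [214. 308.] -50 [222. 293.] -40 [230. 279.] -30 [239. 266.] -20 [248. 254.] -10 [258. 243.] 0 [268. 235.] 10 [277. 229.] 20 [285. 225.] 30 [293. 224.]
```

View pics/c15.png

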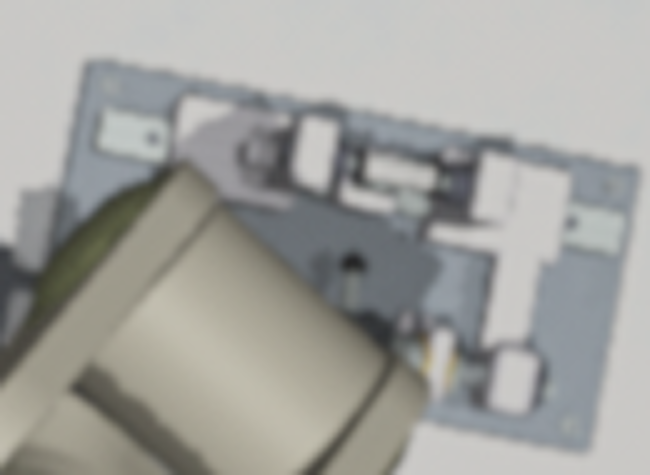

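View pics/a15.png

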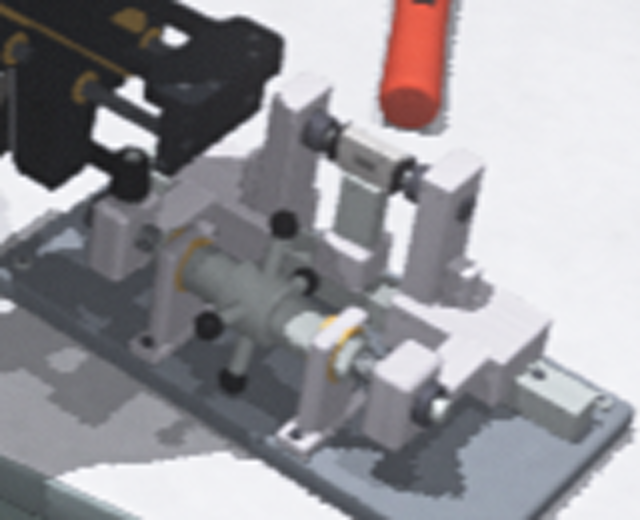

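Continue to about 90°, then back off forward and look.

Call:
jog_arm([
  {"hand": 255, "tx": 0.003, "ty": -0.001, "tz": 0, "ax": 0, "ay": 0, "az": 0},
  {"hand": 255, "tx": 0.006, "ty": -0.002, "tz": 0, "ax": 0, "ay": 0, "az": 0},
  {"hand": 255, "tx": 0.008, "ty": -0.002, "tz": 0, "ax": 0, "ay": 0, "az": 0},
  {"hand": 255, "tx": 0.008, "ty": -0.002, "tz": 0, "ax": 0, "ay": 0, "az": 0},
])

```text
clock: 18.55
ee_pos: [448.8, -264.2, 98.0]
tcp_rot: [0.001, 0.994, -0.106, 0.001]
force: [0.4, 0.6, -0.5]
grip_width: 0.008
```

Call:
jog_arm([
  {"hand": 255, "tx": -0.02, "ty": 0, "tz": 0, "ax": 0, "ay": 0, "az": 0},
  {"hand": 255, "tx": -0.05, "ty": 0, "tz": -0.03, "ax": 0, "ay": 0, "az": 0},
  {"hand": 255, "tx": -0.08, "ty": -0.03, "tz": -0.06, "ax": 0, "ay": 0, "az": 0},
  {"hand": 255, "tx": -0.1, "ty": -0.07, "tz": -0.09, "ax": 0, "ay": 0, "az": 0},
  {"hand": 255, "tx": -0.1, "ty": -0.11, "tz": -0.11, "ax": 0, "ay": 0, "az": 0},
])

```text
clock: 19.05
ee_pos: [372.7, -134.4, 208.9]
tcp_rot: [0.001, 0.994, -0.108, 0.002]
force: [0.2, 0.2, 0.3]
grip_width: 0.003
```

```bash
python3 look.py 16; python3 - <<'E'
import cv2
t=cv2.imread("pics/top16.png")
cv2.imwrite("pics/c16.png",cv2.resize(t[205:300,380:510],None,fx=5,fy=5,interpolation=2))
E
python3 go.py h 0 0 0 -90
```

```text
-60 [214. 308.] -50 [222. 293.] -40 [230. 279.] -30 [239. 266.] -20 [248. 254.] -10 [258. 243.] 0 [268. 235.] 10 [277. 229.] 20 [285. 225.] 30 [293. 224.] t [0.158, 0.2189, 0.2123] a [0.15, -0.48, 0.4] | 343 mm
clock 19.15 pos [ 374.9 -132.5  210.4] holder [-161.3  218.3  210.4] F [ 1.  -1.2 -0.2] grip 0.4 q [-0.64  0.06  1.91  0.    1.17  1.14]
```

View pics/c16.png

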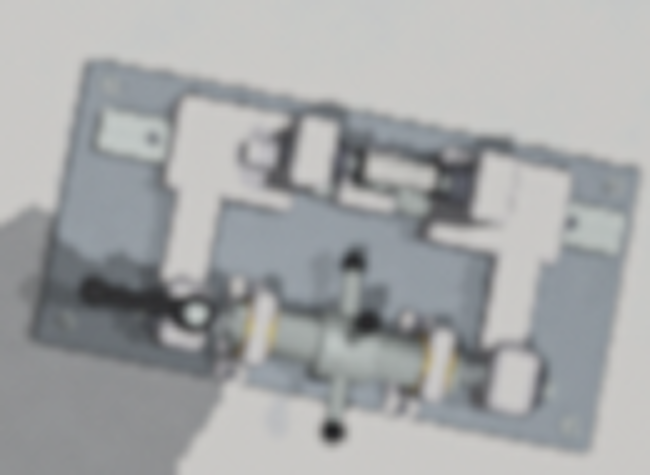

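View pics/a16.png

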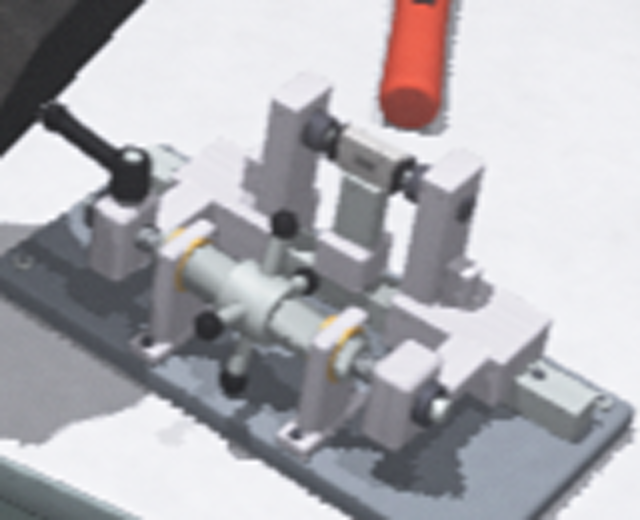

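```bash
python3 - <<'E'
from h import *
s=cv2.imread("pics/scene16.png");o=cv2.imread("pics/scene0.png")
cv2.imwrite("pics/d16.png",np.vstack([cv2.resize(o[288:325,435:490],None,fx=8,fy=8,interpolation=2),cv2.resize(s[288:325,435:490],None,fx=8,fy=8,interpolation=2)]))
for y in(15,-15):
  for dz in(3,17): print(y,dz,((proj("scene",hw(27,y,90+dz))-[435,288]+.5)*8).round(),((proj("scene",hw(43,y,90+dz))-[435,288]+.5)*8).round())
E
```

```text
15 3 [137. 193.] [176. 163.]
15 17 [145. 145.] [185. 115.]
-15 3 [248. 253.] [287. 222.]
-15 17 [258. 204.] [296. 174.]
```

View pics/d16.png

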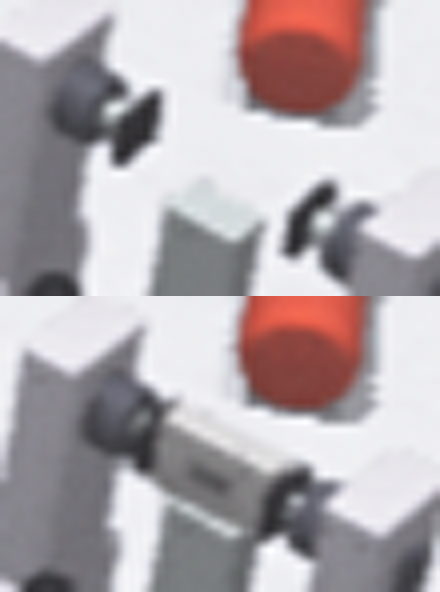

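```bash
python3 - <<'E'
from h import *
a=cv2.imread("pics/scene0.png",0);b=cv2.imread("pics/scene16.png",0)
for x in(162,192):
    p=a[248:274,x:x+22];_,m,_,l=cv2.minMaxLoc(cv2.matchTemplate(b[238:284,x-10:x+32],p,cv2.TM_CCOEFF_NORMED));print(m,l[0]-10,l[1]-10)
print(sense()["force"].round(1),close_job())
E
```

```text
0.9996914267539978 0 0
0.999757707118988 0 0
the job is handed in; nothing more can be done
[ 1.  -1.2 -0.2] None
```

I carried out every step and handed the job in at about 19 s. `close_job()` gives no verdict, so these results come from my own checks.

- **Block:** I stood the tall block on the rest, feeling for contact: 1.8 N at 103.3 mm tool height, the height I expected. After release it stood upright between the open pads.
- **Sleeve:** It started at about 1.96 rad, not 0. I turned it with the closed fingertips to about 6.58 rad, judged from the pin positions. Both jaws moved in by about 8.85 mm, matching the turn.
- **Pads:** The final pictures show both pads against the block's ends. The pads average about 2.6 mm pressed in. Taken singly, the picture reads roughly 2.5 mm left and 1.8 mm right. That is rough, to about 1 mm, so the difference between them is not certain.
- **Lever:** It was swung to about 1.55 rad; in the top view it points left along the rail.
- **Other blocks and robot:** The middle and low blocks show no shift against the first picture. The arm was clear of everything when I handed in.

Two checks disagreed slightly. The two cameras differ by 1–2 mm in position. One descent ended about 3.7 mm higher than commanded, which I corrected in small steps until the block touched the rest.

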